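# Load the parts washer's carousel and close its stayed lid

### The job

Load the parts washer: raise its lid until the stay locks, and lay every loose lock cylinder flat in a free bay of the carousel, one to a bay and leaving the jaw insert in its own, turning the carousel a quarter turn to its next click by the red crank pin to bring each free bay to the open front. Then release the stay by pushing its yellow knee back through straight (the lid lifts slightly) until it stays folded with the lid still standing up, and finally lower the lid until it is fully shut, the carousel resting in a click position and the other things on the bench left where they are.

Things in the scene. Friction and masses are not known exactly. Their poses are not given: they have to be found in the camera images.
- washer: Bench-top parts washer, fixed to the worktop: white box 220 (x, depth) x 230 (y, width) x 69 mm high under a blue hood lid. Origin: centre of its underside, below the carousel's axis; +x points to its back (hinge), -x to its front (lid handle, loading gap), +y to its left side (lid stay).
- gap (a point): Middle of the loading gap, 65 mm in front of the washer's origin, 69 mm up. A clear deck (66 to 69 mm up) covers the left, right and back bays; only the front bay lies open, through a gap 104 mm wide (washer y) from 22 mm behind the carousel axis out through the front, where the wall is only 42 mm high.
- lid (a joint): Angle of the blue hood lid, rad: 0 shut, grows as its front rises, at most about 1.56 (stay straight); about 1.54 when the stay is locked; about 1.3 with the knee at 1.7. Hood 42 mm deep. Its hinge has friction: above about 1.2 rad it stays where it is left even without the stay; lower down it sinks, slowed by a damper. Moving it takes 2 to 5 N at the handle.
- lid_handle (a point): Middle of the lid's steel bar handle: about 10 mm thick, 110 mm long between posts, parallel to the hinge, 35 mm before the hood's front wall; when shut 91 mm above the worktop. In the lid's frame 255 mm in front of and 21 mm above the hinge line. It swings with the lid (lid up: bar on top) and can turn within a pinch.
- stay_knee (a joint): Knee angle of the lid stay, rad: 0 folded (lid shut), 2.64 links straight, 2.8 to 3.08 (stop) past straight: locked. A light spring drives it there: it snaps over by itself when the lid is within about 1 degree of its highest point, and snaps back if let go above about 1.9; folded to 1.7 it stays. Folding it takes 2 to 10 N and lifts the lid slightly as it passes straight.
- stay_knob (a point): Middle of the yellow knob on the stay's knee: cylinder 16 mm across, 26 mm long, parallel to the hinge, 170 mm left of the washer's middle, on a thin stem. Lid up, stay locked: about 38 mm behind the washer's origin, 121 mm up; from there it folds to the back (washer +x) and downwards. Lid shut: 79 mm behind the origin, 22 mm up.
- stay_pivot (a point): Lower pivot of the stay on the washer's left side, 30 mm in front of the washer's origin, 35 mm up; the knob swings about it at a radius of 110 mm.
- carousel (a joint): Angle of the carousel, rad, counter-clockwise from above; turns without end either way. Spring detents at every quarter turn (0, +-1.571, +-3.142 ..): let go within about 0.6 rad of one it swings into it. Turning takes up to about 5 N at the crank pin. Near 0 at the start.
- crank_pin (a point): Middle of the red crank pin that turns the carousel: upright round pin 12 mm across, 23 mm tall, top 98 mm and middle 86.5 mm above the worktop, on an aluminium arm 34 mm from the carousel's axis (the washer's vertical centre line). In a detent it stands diagonally between two bays.
- lid_hinge (a point): Midpoint of the lid's hinge line, which runs along the washer's y axis, 110 mm behind the washer's origin and 70 mm above the worktop.
- bay_0 (a point): Point on the floor at the centre of bay 0 of the carousel, 65 mm from its axis and 40 mm above the worktop; its axes turn with the carousel. At carousel angle 0 it is at the washer's front. A 90 degree sector between 15 mm high ribs, with a 5 mm high ring of 42 mm radius inside and a 5 mm lip of 95 mm radius outside; a cylinder lies in it crosswise (long axis square to the radius), 7 mm to spare each way.
- bay_1 (a point): Point on the floor at the centre of bay 1 of the carousel, 65 mm from its axis and 40 mm above the worktop; its axes turn with the carousel. At carousel angle 0 it is at the washer's right. A 90 degree sector between 15 mm high ribs, with a 5 mm high ring of 42 mm radius inside and a 5 mm lip of 95 mm radius outside; a cylinder lies in it crosswise (long axis square to the radius), 7 mm to spare each way.
- bay_2 (a point): Point on the floor at the centre of bay 2 of the carousel, 65 mm from its axis and 40 mm above the worktop; its axes turn with the carousel. At carousel angle 0 it is at the washer's back. A 90 degree sector between 15 mm high ribs, with a 5 mm high ring of 42 mm radius inside and a 5 mm lip of 95 mm radius outside; a cylinder lies in it crosswise (long axis square to the radius), 7 mm to spare each way.
- bay_3 (a point): Point on the floor at the centre of bay 3 of the carousel, 65 mm from its axis and 40 mm above the worktop; its axes turn with the carousel. At carousel angle 0 it is at the washer's left. A 90 degree sector between 15 mm high ribs, with a 5 mm high ring of 42 mm radius inside and a 5 mm lip of 95 mm radius outside; a cylinder lies in it crosswise (long axis square to the radius), 7 mm to spare each way.
- cylinder_0_c (a point): Centre (half-way up, 8.5 mm) of a silver lock cylinder lying on its side: 70 (its x) x 31 (its y) x 17 mm, 190 g; grasp across the 31 mm. May be absent.
- cylinder_1_c (a point): Centre (half-way up, 8.5 mm) of a silver lock cylinder lying on its side: 70 (its x) x 31 (its y) x 17 mm, 190 g; grasp across the 31 mm. May be absent.
- cylinder_2_c (a point): Centre (half-way up, 8.5 mm) of a brass lock cylinder lying on its side: 70 (its x) x 31 (its y) x 17 mm, 190 g; grasp across the 31 mm. May be absent.
- insert_0_c (a point): Centre (half-way up, 11 mm) of a grey jaw insert, 24 x 60 x 22 mm, that already lies in bay 0. Only one of the four inserts is present.
- insert_1_c (a point): Centre (half-way up, 11 mm) of a grey jaw insert, 24 x 60 x 22 mm, that already lies in bay 1. Only one of the four inserts is present.
- insert_2_c (a point): Centre (half-way up, 11 mm) of a grey jaw insert, 24 x 60 x 22 mm, that already lies in bay 2. Only one of the four inserts is present.
- insert_3_c (a point): Centre (half-way up, 11 mm) of a grey jaw insert, 24 x 60 x 22 mm, that already lies in bay 3. Only one of the four inserts is present.
- padlock: Bystander: brass padlock lying flat, 76 x 48 x 15 mm; origin at the centre of its underside.
- brush: Bystander: flat brush with black handle, 246 x 92 x 24 mm; origin at the centre of its underside.
There are look-alikes about, which are no part of the job. Leave any turquoise look-alike of the part that bears cylinder_2_c alone. Leave any pink look-alike of the part that bears cylinder_0_c alone.

How it is judged (in metres and radians):
On the way, in this order (a step that is already met when the one before it is completed fails the run):
1. the lid is up and its stay has snapped past straight and is locked (value of joint stay_knee above 2.736 rad and value of joint lid above 1.2 rad), for 0.5 s.
2. every cylinder present lies flat in a bay of the carousel, the lid still up on its locked stay (((horizontal distance between cylinder_0_c and bay_0 below 0.025 m and z of cylinder_0_c in the frame of bay_0 below 0.0135 m) or (horizontal distance between cylinder_0_c and bay_1 below 0.025 m and z of cylinder_0_c in the frame of bay_1 below 0.0135 m) or (horizontal distance between cylinder_0_c and bay_2 below 0.025 m and z of cylinder_0_c in the frame of bay_2 below 0.0135 m) or (horizontal distance between cylinder_0_c and bay_3 below 0.025 m and z of cylinder_0_c in the frame of bay_3 below 0.0135 m)) and ((horizontal distance between cylinder_1_c and bay_0 below 0.025 m and z of cylinder_1_c in the frame of bay_0 below 0.0135 m) or (horizontal distance between cylinder_1_c and bay_1 below 0.025 m and z of cylinder_1_c in the frame of bay_1 below 0.0135 m) or (horizontal distance between cylinder_1_c and bay_2 below 0.025 m and z of cylinder_1_c in the frame of bay_2 below 0.0135 m) or (horizontal distance between cylinder_1_c and bay_3 below 0.025 m and z of cylinder_1_c in the frame of bay_3 below 0.0135 m)) and ((horizontal distance between cylinder_2_c and bay_0 below 0.025 m and z of cylinder_2_c in the frame of bay_0 below 0.0135 m) or (horizontal distance between cylinder_2_c and bay_1 below 0.025 m and z of cylinder_2_c in the frame of bay_1 below 0.0135 m) or (horizontal distance between cylinder_2_c and bay_2 below 0.025 m and z of cylinder_2_c in the frame of bay_2 below 0.0135 m) or (horizontal distance between cylinder_2_c and bay_3 below 0.025 m and z of cylinder_2_c in the frame of bay_3 below 0.0135 m)) and value of joint stay_knee above 2.736 rad), for 0.5 s.
3. the stay's knee is folded at least 0.6 rad short of straight and stays so by itself, fingers off the washer, the lid still standing above 0.9 rad (value of joint stay_knee below 2.036 rad and contact force between the fingers and washer below 0.2 N and value of joint lid above 0.9 rad), for 0.5 s.
At the end, for the whole second after the job is handed in: Lid shut (under 0.04 rad); every cylinder present, and the jaw insert, flat on the carousel floor with its centre within 25 mm (seen from above) of a bay's centre; carousel at rest within 0.09 rad of a detent (((horizontal distance between cylinder_0_c and bay_0 below 0.025 m and z of cylinder_0_c in the frame of bay_0 below 0.0135 m) or (horizontal distance between cylinder_0_c and bay_1 below 0.025 m and z of cylinder_0_c in the frame of bay_1 below 0.0135 m) or (horizontal distance between cylinder_0_c and bay_2 below 0.025 m and z of cylinder_0_c in the frame of bay_2 below 0.0135 m) or (horizontal distance between cylinder_0_c and bay_3 below 0.025 m and z of cylinder_0_c in the frame of bay_3 below 0.0135 m)) and ((horizontal distance between cylinder_1_c and bay_0 below 0.025 m and z of cylinder_1_c in the frame of bay_0 below 0.0135 m) or (horizontal distance between cylinder_1_c and bay_1 below 0.025 m and z of cylinder_1_c in the frame of bay_1 below 0.0135 m) or (horizontal distance between cylinder_1_c and bay_2 below 0.025 m and z of cylinder_1_c in the frame of bay_2 below 0.0135 m) or (horizontal distance between cylinder_1_c and bay_3 below 0.025 m and z of cylinder_1_c in the frame of bay_3 below 0.0135 m)) and ((horizontal distance between cylinder_2_c and bay_0 below 0.025 m and z of cylinder_2_c in the frame of bay_0 below 0.0135 m) or (horizontal distance between cylinder_2_c and bay_1 below 0.025 m and z of cylinder_2_c in the frame of bay_1 below 0.0135 m) or (horizontal distance between cylinder_2_c and bay_2 below 0.025 m and z of cylinder_2_c in the frame of bay_2 below 0.0135 m) or (horizontal distance between cylinder_2_c and bay_3 below 0.025 m and z of cylinder_2_c in the frame of bay_3 below 0.0135 m)) and ((horizontal distance between insert_0_c and bay_0 below 0.025 m and z of insert_0_c in the frame of bay_0 below 0.016 m) or (horizontal distance between insert_0_c and bay_1 below 0.025 m and z of insert_0_c in the frame of bay_1 below 0.016 m) or (horizontal distance between insert_0_c and bay_2 below 0.025 m and z of insert_0_c in the frame of bay_2 below 0.016 m) or (horizontal distance between insert_0_c and bay_3 below 0.025 m and z of insert_0_c in the frame of bay_3 below 0.016 m)) and ((horizontal distance between insert_1_c and bay_0 below 0.025 m and z of insert_1_c in the frame of bay_0 below 0.016 m) or (horizontal distance between insert_1_c and bay_1 below 0.025 m and z of insert_1_c in the frame of bay_1 below 0.016 m) or (horizontal distance between insert_1_c and bay_2 below 0.025 m and z of insert_1_c in the frame of bay_2 below 0.016 m) or (horizontal distance between insert_1_c and bay_3 below 0.025 m and z of insert_1_c in the frame of bay_3 below 0.016 m)) and ((horizontal distance between insert_2_c and bay_0 below 0.025 m and z of insert_2_c in the frame of bay_0 below 0.016 m) or (horizontal distance between insert_2_c and bay_1 below 0.025 m and z of insert_2_c in the frame of bay_1 below 0.016 m) or (horizontal distance between insert_2_c and bay_2 below 0.025 m and z of insert_2_c in the frame of bay_2 below 0.016 m) or (horizontal distance between insert_2_c and bay_3 below 0.025 m and z of insert_2_c in the frame of bay_3 below 0.016 m)) and ((horizontal distance between insert_3_c and bay_0 below 0.025 m and z of insert_3_c in the frame of bay_0 below 0.016 m) or (horizontal distance between insert_3_c and bay_1 below 0.025 m and z of insert_3_c in the frame of bay_1 below 0.016 m) or (horizontal distance between insert_3_c and bay_2 below 0.025 m and z of insert_3_c in the frame of bay_2 below 0.016 m) or (horizontal distance between insert_3_c and bay_3 below 0.025 m and z of insert_3_c in the frame of bay_3 below 0.016 m)) and (angle between the x axis of bay_0 and the x axis of washer, either way round below 0.09 rad or angle between the x axis of bay_0 and the y axis of washer, either way round below 0.09 rad) and value of joint lid below 0.04 rad and velocity of joint carousel between -0.1 and 0.1 rad/s); the robot touches nothing.
It fails at once if a bystander (padlock, brush) is moved more than 40 mm (distance of any of padlock, brush from where it was at the start of the episode above 0.04 m).
Of cylinder_0, cylinder_1, cylinder_2 only 2 to 3 are there at a start; the rules pass over those that are not, and their reading is None.
Of insert_0, insert_1, insert_2, insert_3 only 1 to 1 are there at a start; the rules pass over those that are not, and their reading is None.
At some moment in a run one of cylinder_0, cylinder_1, cylinder_2 may be knocked a few centimetres aside while the robot is not near it.
Once in a run the grip may slacken for a moment while it holds something.
It also fails if it takes over 208 s, if anything falls off the work surface, if the arm or the gripper's body presses on something with over 40 N, if the wrist force passes 120 N, or if a joint passes its speed limit or range.

### The arm

A 7-joint arm with a two-finger parallel gripper is mounted at the origin on a cart in front of the work surface, level with it; the furniture and walls round the work are solid. World frame = base frame: x ahead of the robot, y to its left, z up, the work surface at z = 0. Lengths are in mm, angles in rad, forces in N, time in s.
With the tool pointing down it reaches from about 375 to 925 mm from the base axis. Payload 3.1 kg.
Tool frame: the origin (TCP) lies midway between the tips of the shut fingers; the grasp point (between the pads) lies 19 mm behind it; z points along the fingers, y is the line along which they close (so a half turn about z gives the same grasp; the last joint's range is limited). The gripper opens to 85 mm and grips with 20 to 120 N. Pads are 22 mm wide; open, the fingers measure 114 mm over their backs; the gripper's body (76 mm by 85 mm) begins 54 mm behind the grasp point. The pads swing forward as they close: fully open they stand 13 mm farther back than shut.
Start: joints at [1.225, 0.383, 0.044, 1.598, -0.018, 1.161, -0.05], TCP at [159.446, -630.143, 231.269] pointing down, gripper open.
Joint ranges: [-2.61, 2.61], [-0.41, 2.15], [-1.48, 1.57], [0, 2.5], [-1.57, 4.71], [0.05, 1.97], [-2.85, 2.85]. Speed limits (rad/s): [2.79, 2.79, 3.14, 3.14, 3.14, 3.14, 3.14].

### API

Orientations are given as a rotation vector (axis times angle).
In Python, from cell import env, camera gives the robot as it stands.
- The arm moves only by the tool send_rows, never from a script. Its argument "motion" is one flat list of numbers, 7 for each row, row after row: the opening, from -1 (shut) to 1 (fully open), then the shift along the world's x, y, z in m, then the turn, a rotation vector about the world's x, y, z in degrees. In form: [gripper, tx, ty, tz, wx, wy, wz, gripper, tx, ty, tz, wx, wy, wz, ...]. A call has 1 to 20 rows; each row is the pose to reach, as a shift and turn from the pose commanded when the call began; what a row does not reach only later rows make up. A row lasts 1/8 s, in which the tool goes at most 62.5 mm and 10.7 degrees, less where a joint would pass 70% of its speed; a pose out of reach is approached as far as the arm can. A call with a gripper value outside its range is refused whole. The fingers move at their own pace and stop on an object; "force" is the grip in N (left out, the last holds). Time passes only in rows, so rows that repeat a pose let the fingers close. It gives the time, the measured TCP pose, the force, the opening and the grip force at its end, in the units of the state.
- env.get_obs(): the state, without advancing time (a new reading comes with each control period).
- camera(name): name is "scene" or "top" or "wrist"; returns a dict with "image" (480x640x3 uint8, blue, green, red), "K" (3x3 intrinsics, pixels), "pose" (4x4, takes a point from camera to world coordinates); the wrist camera has in their place "tool_from_camera" (4x4, takes a point from camera to tool coordinates, whose origin is the TCP and whose axes are the flange's). Camera axes: x right, y up, looking along -z (the intrinsics and any distortion apply to the point x, -y, -z); pixel columns grow to the right and rows downward; lengths in mm; the calibration is good to about 2 mm. A picture is of the moment at which its call begins: read the wrist's pose just before it. There is no depth.
- env.hand_in(): hands the job in; it is judged then, once.
The state is a dict: "clock": time; "joints": joint angles; "qd": joint speeds; "effort": joint torques, N m; "tool_pos": TCP position; "tool_rot": TCP orientation; "force": force on the tool from outside, world axes, zero at the start; "torque": the same for the moment, N m; "grip_width": finger opening in mm; "gripper_force": force on a finger pad.
Only numpy, scipy, OpenCV 4.12 (cv2) and the standard library are available. Lean on these libraries where they do the work, as an engineer would, in place of code of your own. Each camera call takes 0.05 s, during which the arm holds its last target. There are 200 camera calls.

## Working session

There is one attempt and no reset: what is moved stays moved. The work goes in short steps, Python scripts to look and compute and a tool call to move; the robot and the scene stay as the last step left them, time stands still between calls to the robot, and variables do not carry over. Pictures are saved under pics/ and viewed, at most 14 in all, crops included, and the job is handed in when it is done.

Besides the shell and the picture viewer there is one more tool, called after "Request:" by a JSON object that holds its "method" and its "body", one argument or row to a line. send_rows: Moves the arm, as the interface text tells. Its arguments: {"type":"object","properties":{"motion":{"type":"array"},"force":{"type":"number"}},"required":["motion"]}

```bash
ls; mkdir -p pics
cat > h.py <<'E'
import numpy as np, cv2
from cell import env, camera
from scipy.spatial.transform import Rotation as R
def cam(name):
    o=env.get_obs(); c=camera(name)
    if name=='wrist':
        T=np.eye(4); T[:3,:3]=R.from_rotvec(o['tool_rot']).as_matrix(); T[:3,3]=o['tool_pos']
        c['pose']=T@np.array(c['tool_from_camera'])
    return c
def ray(c,u,v):
    K=np.array(c['K']);P=np.array(c['pose'])
    d=np.linalg.inv(K)@[u,v,1]; d=np.array([d[0],-d[1],-d[2]])
    return P[:3,3],P[:3,:3]@d
def onz(c,u,v,z):
    p,d=ray(c,u,v); return p+d*(z-p[2])/d[2]
def proj(c,X):
    P=np.array(c['pose']); q=P[:3,:3].T@(np.array(X)-P[:3,3]); q=np.array([q[0],-q[1],-q[2]])
    q=np.array(c['K'])@q; return q[:2]/q[2]
E
python3 - <<'E'
from h import *
import pickle
o=env.get_obs(); print({k:np.round(v,3) for k,v in o.items()})
for n in('scene','top'):
    c=cam(n); cv2.imwrite(f'pics/{n}0.png',c['image']); print(n,np.round(c['pose'],3).tolist(),np.round(c['K'],1).tolist(),[k for k in c])
    pickle.dump(c,open(n+'0.pkl','wb'))
E
```

```text
pics
{'clock': np.float64(0.0), 'joints': array([ 1.225,  0.384,  0.044,  1.6  , -0.018,  1.161, -0.05 ]), 'qd': array([ 0.001,  0.   ,  0.001, -0.001,  0.   , -0.   , -0.001]), 'effort': array([ 0.0000e+00, -4.3346e+01,  1.0250e+00, -2.4952e+01,  1.1000e-02,
        1.1000e-02,  0.0000e+00]), 'tool_pos': array([ 159.187, -629.227,  229.848]), 'tool_rot': array([-3.115e+00, -3.880e-01,  1.000e-03]), 'force': array([ 0.666, -0.286, -0.484]), 'torque': array([ 0.029, -0.015, -0.02 ]), 'gripper_force': np.float64(0.0), 'grip_width': np.float64(85.209)}
scene [[-0.851, 0.362, -0.381, 88.943], [-0.525, -0.612, 0.592, 970.078], [-0.019, 0.704, 0.71, 892.804], [0.0, 0.0, 0.0, 1.0]] [[620.3, 0.0, 334.7], [0.0, 620.3, 248.0], [0.0, 0.0, 1.0]] ['image', 'K', 'pose']
top [[0.053, 0.976, -0.209, 292.322], [-0.999, 0.053, -0.009, 280.002], [0.002, 0.209, 0.978, 1269.218], [0.0, 0.0, 0.0, 1.0]] [[510.3, 0.0, 317.2], [0.0, 510.3, 246.6], [0.0, 0.0, 1.0]] ['image', 'K', 'pose']
```

View pics/scene0.png

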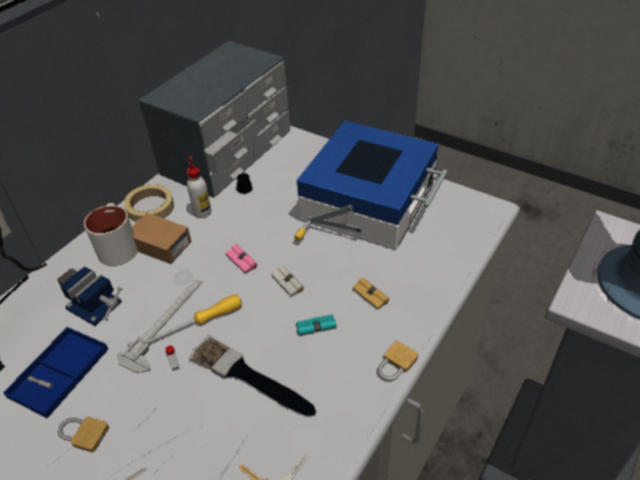

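View pics/top0.png

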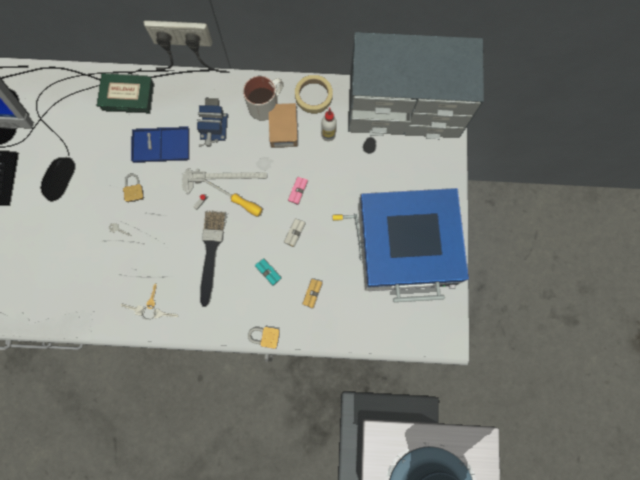

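The scene view shows the shut washer with the stay on its left, silver cylinder near (287,280) and brass near (370,292). The top view shows the blue hood at (415,240), handle bar at (418,298), silver at (294,232), brass at (313,293), and knob at (337,217). Only two cylinders are visible; the pink and turquoise ones are decoys.

Run:
```python
from h import *
import pickle
c=pickle.load(open('top0.pkl','rb')); im=c['image']; hsv=cv2.cvtColor(im,cv2.COLOR_BGR2HSV)
s=pickle.load(open('scene0.pkl','rb'))
def blob(mask,roi):
    x0,y0,x1,y1=roi; m=np.zeros_like(mask); m[y0:y1,x0:x1]=mask[y0:y1,x0:x1]
    cs,_=cv2.findContours(m,cv2.RETR_EXTERNAL,cv2.CHAIN_APPROX_NONE); return max(cs,key=cv2.contourArea)
def rect(mask,roi,z,n):
    k=blob(mask,roi).reshape(-1,2); w=np.array([onz(c,u,v,z)[:2] for u,v in k],np.float32)
    r=cv2.minAreaRect(w); print(n,np.round(r[0],1),np.round(r[1],1),round(r[2],1),np.round(cv2.boxPoints(r),0).tolist())
blue=cv2.inRange(hsv,(100,120,60),(130,255,255))
rect(blue,(345,180,480,300),112,'lid')
brass=cv2.inRange(hsv,(10,90,90),(28,255,255)); rect(brass,(295,270,330,315),12,'brass')
rect(brass,(240,315,290,360),12,'padlock')
bright=hsv[...,2]; print(im[232,294],im[225,294],im[215,290],im[240,280])
sil=((bright<205)*255).astype(np.uint8); rect(sil,(278,214,312,252),12,'silver')
rect(brass,(328,205,345,228),22,'knob')
# handle: triangulate line in scene vs top
roi=im[284:304,385:450]; cv2.imwrite('pics/a.png',cv2.resize(im[180:310,320:480],None,fx=4,fy=4,interpolation=cv2.INTER_CUBIC))
for n,(u,v) in {'hl':(394,300),'hr':(444,297)}.items(): print(n,np.round(onz(c,u,v,91),0))
b=s['image']; hs=cv2.cvtColor(b,cv2.COLOR_BGR2HSV)
def mask(i,lo,hi): return cv2.inRange(i,lo,hi)
ks=blob(mask(hs,(10,90,90),(28,255,255)),(345,270,395,315)); m=cv2.moments(ks); u,v=m['m10']/m['m00'],m['m01']/m['m00']; print('brass scene',onz(s,u,v,12).round(1))
sv=((hs[...,2]<190)*255).astype(np.uint8); ks=blob(sv,(268,260,306,300)); m=cv2.moments(ks); print('silver scene',onz(s,m['m10']/m['m00'],m['m01']/m['m00'],12).round(1))
```

```text
lid [576.7  69. ] [218.7 228.8] 6.5 [[455.0, 170.0], [481.0, -57.0], [698.0, -32.0], [672.0, 195.0]]
brass [444. 299.] [27.2 67.3] 73.7 [[408.0, 295.0], [472.0, 277.0], [480.0, 303.0], [416.0, 322.0]]
padlock [330.7 395.2] [39.  46.7] 83.9 [[305.0, 378.0], [352.0, 373.0], [356.0, 412.0], [310.0, 417.0]]
[114 121 120] [179 196 197] [191 199 195] [191 199 196]
silver [595.1 351.7] [96.6 84.3] 3.2 [[544.0, 391.0], [549.0, 307.0], [646.0, 312.0], [641.0, 397.0]]
knob [638.5 244.7] [10.5 22.9] 3.1 [[633.0, 256.0], [634.0, 233.0], [644.0, 234.0], [643.0, 256.0]]
hl [428. 107.  91.]
hr [441.  -8.  91.]
brass scene [442.2 303.6  12. ]
silver scene [595.8 354.8  12. ]
```

View pics/a.png

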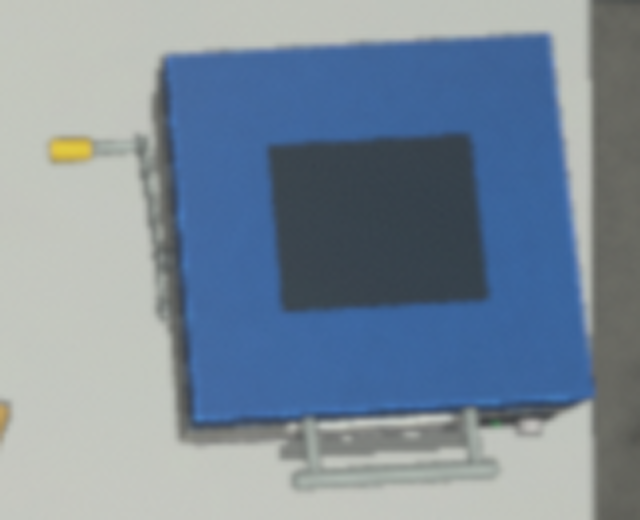

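Washer origin ≈ (578, 68), yaw 6.5°. The handle is at (434, 51, 91), the knob agrees, and the cylinders agree between the two views. I'll move above the handle.

Request:
{"method": "send_rows", "body": {
  "motion": [0, 0.05, 0.05, 0, 0, 0, 10, 0, 0.1, 0.1, 0, 0, 0, 20, 0, 0.15, 0.15, 0, 0, 0, 30, 0, 0.2, 0.2, 0, 0, 0, 40, 0, 0.22, 0.25, 0, 0, 0, 50, 0, 0.23, 0.3, 0, 0, 0, 60, 0, 0.24, 0.36, 0, 0, 0, 70, 0, 0.25, 0.42, 0, 0, 0, 76, 0, 0.26, 0.48, 0, 0, 0, 82, 0, 0.27, 0.54, 0, 0, 0, 82, 0, 0.275, 0.6, 0, 0, 0, 82, 0, 0.275, 0.65, 0, 0, 0, 82, 0, 0.275, 0.681, 0, 0, 0, 82, 0, 0.275, 0.681, 0, 0, 0, 82, -0.4, 0.275, 0.681, 0, 0, 0, 82, -0.4, 0.275, 0.681, 0, 0, 0, 82],
  "force": 40
}}

```text
clock: 2.1
tool_pos: [434.3, 49.1, 231.0]
tool_rot: [-2.101, -2.335, 0.001]
force: [-0.6, 0.5, 0.6]
grip_width: 25.5
gripper_force: 0.0
```

Run:
```python
from h import *
o=env.get_obs(); print({k:np.round(o[k],3) for k in('clock','joints','tool_pos','tool_rot','grip_width','force')})
c=cam('wrist'); cv2.imwrite('pics/w1.png',c['image'])
print(np.round(c['tool_from_camera'],2).tolist(),c['K'])
for p in [(434,51,91),(441,-8,91),(428,107,91),(434,51,0)]: print(p,proj(c,p).round(0))
```

```text
{'clock': np.float64(2.1), 'joints': array([ 0.526,  0.006, -0.724,  2.054,  0.005,  1.084, -0.094]), 'tool_pos': array([434.328,  49.111, 230.958]), 'tool_rot': array([-2.101e+00, -2.335e+00,  1.000e-03]), 'grip_width': np.float64(25.473), 'force': array([-0.563,  0.518,  0.558])}
[[0.0, 0.96, 0.27, 67.22], [1.0, 0.0, -0.0, 0.34], [-0.0, 0.27, -0.96, -143.87], [0.0, 0.0, 0.0, 1.0]] [[414.90631078   0.         323.1701447 ]
 [  0.         414.90631078 241.22077943]
 [  0.           0.           1.        ]]
(434, 51, 91) [323. 221.]
(441, -8, 91) [324. 300.]
(428, 107, 91) [322. 139.]
(434, 51, 0) [323. 199.]
```

View pics/w1.png

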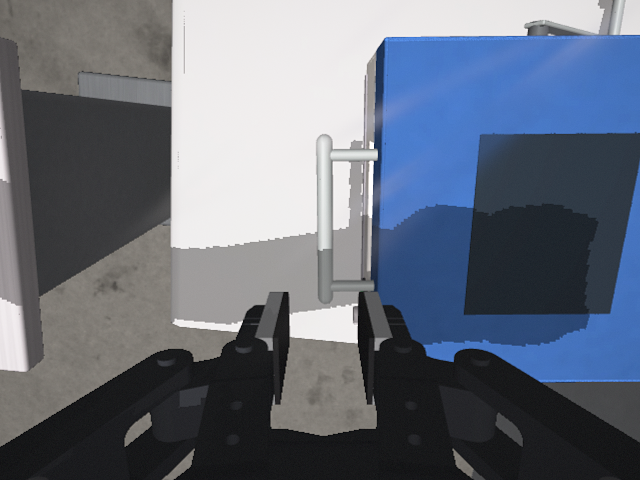

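The handle lies at u≈324, v 139–300, matching the prediction. I'll descend and grip.

Request:
{"method": "send_rows", "body": {
  "motion": [-0.4, 0.001, 0.002, -0.05, 0, 0, 0.2, -0.4, 0.001, 0.002, -0.09, 0, 0, 0.2, -0.4, 0.001, 0.002, -0.12, 0, 0, 0.2, -0.4, 0.001, 0.002, -0.14, 0, 0, 0.2, -0.4, 0.001, 0.002, -0.159, 0, 0, 0.2, -0.4, 0.001, 0.002, -0.159, 0, 0, 0.2, -1, 0.001, 0.002, -0.159, 0, 0, 0.2, -1, 0.001, 0.002, -0.159, 0, 0, 0.2, -1, 0.001, 0.002, -0.159, 0, 0, 0.2, -1, 0.001, 0.002, -0.159, 0, 0, 0.2],
  "force": 40
}}

```text
clock: 3.4
tool_pos: [435.0, 52.2, 72.6]
tool_rot: [2.094, 2.341, -0.003]
force: [-3.6, -2.2, 4.6]
grip_width: 9.7
gripper_force: 39.4
```

Run:
```python
import numpy as np
for t in np.r_[np.arange(.1,1.5,.1),1.5,1.54,1.56,1.58]:
    a=t+.0822; s=255-255.9*np.cos(a); z=255.9*np.sin(a)-21
    print(round(t,2),*np.round([s*.9936/1e3,s*.113/1e3,z/1e3],4))
```

```text
0.1 0.0033 0.0004 0.0254
0.2 0.0092 0.001 0.0503
0.3 0.0175 0.002 0.0744
0.4 0.0281 0.0032 0.0977
0.5 0.041 0.0047 0.1197
0.6 0.056 0.0064 0.1403
0.7 0.073 0.0083 0.1594
0.8 0.0918 0.0104 0.1766
0.9 0.1122 0.0128 0.1918
1.0 0.134 0.0152 0.205
1.1 0.157 0.0179 0.2158
1.2 0.181 0.0206 0.2243
1.3 0.2057 0.0234 0.2304
1.4 0.2309 0.0263 0.2339
1.5 0.2563 0.0291 0.2349
1.54 0.2664 0.0303 0.2346
1.56 0.2715 0.0309 0.2342
1.58 0.2766 0.0315 0.2338
```

Request:
{"method": "send_rows", "body": {
  "motion": [-1, 0.001, 0, 0.0127, 0, 0, 0, -1, 0.003, 0, 0.025, 0, 0, 0, -1, 0.006, 0.001, 0.038, 0, 0, 0, -1, 0.009, 0.001, 0.05, 0, 0, 0, -1, 0.0175, 0.002, 0.0744, 0, 0, 0, -1, 0.028, 0.003, 0.0977, 0, 0, 0, -1, 0.041, 0.005, 0.12, 0, 0, 0, -1, 0.056, 0.006, 0.14, 0, 0, 0, -1, 0.073, 0.008, 0.159, 0, 0, 0, -1, 0.092, 0.01, 0.1766, 0, 0, 0, -1, 0.112, 0.013, 0.192, 0, 0, 0, -1, 0.134, 0.015, 0.205, 0, 0, 0, -1, 0.157, 0.018, 0.216, 0, 0, 0, -1, 0.181, 0.021, 0.2243, 0, 0, 0, -1, 0.206, 0.023, 0.2304, 0, 0, 0, -1, 0.206, 0.023, 0.2304, 0, 0, 0]
}}

```text
clock: 5.4
tool_pos: [645.2, 76.5, 306.3]
tool_rot: [2.092, 2.338, 0.012]
force: [0.3, -2.2, 5.4]
grip_width: 9.5
gripper_force: 41.8
```

Request:
{"method": "send_rows", "body": {
  "motion": [-1, 0.0125, 0.0015, 0.002, 0, 0, 0, -1, 0.025, 0.003, 0.0035, 0, 0, 0, -1, 0.038, 0.0045, 0.004, 0, 0, 0, -1, 0.05, 0.006, 0.0045, 0, 0, 0, -1, 0.056, 0.0065, 0.0043, 0, 0, 0, -1, 0.06, 0.007, 0.004, 0, 0, 0, -1, 0.064, 0.0073, 0.004, 0, 0, 0, -1, 0.067, 0.0076, 0.004, 0, 0, 0, -1, 0.067, 0.0076, 0.004, 0, 0, 0, -1, 0.067, 0.0076, 0.004, 0, 0, 0]
}}

```text
clock: 6.65
tool_pos: [707.0, 83.5, 308.4]
tool_rot: [-2.093, -2.341, 0.003]
force: [-4.1, -2.2, 7.5]
grip_width: 9.1
gripper_force: 42.8
```

Run:
```python
from h import *
c=cam('scene'); cv2.imwrite('pics/s1.png',c['image'])
```

```text
(no output)
```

View pics/s1.png

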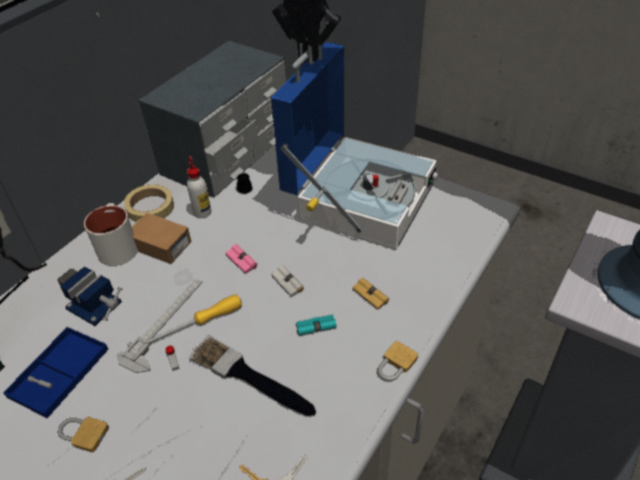

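The lid is up, with the knob at about (313,203) and the stay nearly straight. I'll push a little further, then compare the knob with its locked position.

Request:
{"method": "send_rows", "body": {
  "motion": [-1, 0.003, 0.0003, 0, 0, 0, 0, -1, 0.006, 0.0006, -0.0005, 0, 0, 0, -1, 0.009, 0.001, -0.001, 0, 0, 0, -1, 0.009, 0.001, -0.001, 0, 0, 0, -1, 0.009, 0.001, -0.001, 0, 0, 0]
}}

```text
clock: 7.32
tool_pos: [709.5, 83.8, 308.1]
tool_rot: [-2.086, -2.335, 0.025]
force: [-20.2, -6.3, 15.8]
grip_width: 9.1
gripper_force: 43.7
```

```bash
cat >> h.py <<'E'
O=np.array([578,68,0.]); YAW=np.deg2rad(6.5)
def W(x,y,z): c,s=np.cos(YAW),np.sin(YAW); return O+[x*c-y*s,x*s+y*c,z]
def yblob(c,roi,lo=(18,120,90),hi=(32,255,255)):
    hsv=cv2.cvtColor(c['image'],cv2.COLOR_BGR2HSV); m=cv2.inRange(hsv,lo,hi); x0,y0,x1,y1=roi
    ys,xs=np.nonzero(m[y0:y1,x0:x1]); return (xs.mean()+x0,ys.mean()+y0,len(xs)) if len(xs) else None
E
python3 - <<'E'
from h import *
c=cam('scene'); print('knob',yblob(c,(290,180,340,225)))
for x,z in[(38,121)]: print('locked',proj(c,W(x,170,z)))
for d in(-.1,.1,.2,.3,.4,.6):  # rotate knob about pivot backwards
    a=np.arctan2(121-35,68)-d; print(d,np.round([-30+110*np.cos(a),35+110*np.sin(a)],0),proj(c,W(-30+110*np.cos(a),170,35+110*np.sin(a))))
E
```

```text
knob (np.float64(311.53333333333336), np.float64(203.6888888888889), 90)
locked [316.25174345 202.34481713]
-0.1 [ 29. 128.] [320.27158894 200.9053866 ]
0.1 [ 46. 114.] [312.39735283 203.91367356]
0.2 [ 54. 106.] [309.08030533 206.0237775 ]
0.3 [61. 97.] [306.21420744 208.49864703]
0.4 [66. 88.] [303.81956495 211.30507456]
0.6 [75. 68.] [300.4972347  217.76912168]
```

Request:
{"method": "send_rows", "body": {
  "motion": [-1, -0.006, -0.0006, 0, 0, 0, 0, -1, -0.009, -0.001, 0, 0, 0, 0, -1, -0.009, -0.001, 0, 0, 0, 0, -1, -0.009, -0.001, 0, 0, 0, 0]
}}

```text
clock: 7.88
tool_pos: [707.1, 83.5, 308.4]
tool_rot: [-2.093, -2.342, 0.002]
force: [-5.7, -2.0, 9.5]
grip_width: 9.3
gripper_force: 43.0
```

Run:
```python
from h import *
c=cam('scene'); print('knob',yblob(c,(290,180,340,225)))
cv2.imwrite('pics/s2.png',cv2.resize(c['image'][120:250,260:440],None,fx=4,fy=4,interpolation=cv2.INTER_CUBIC))
```

```text
knob (np.float64(312.29213483146066), np.float64(203.4494382022472), 89)
```

View pics/s2.png

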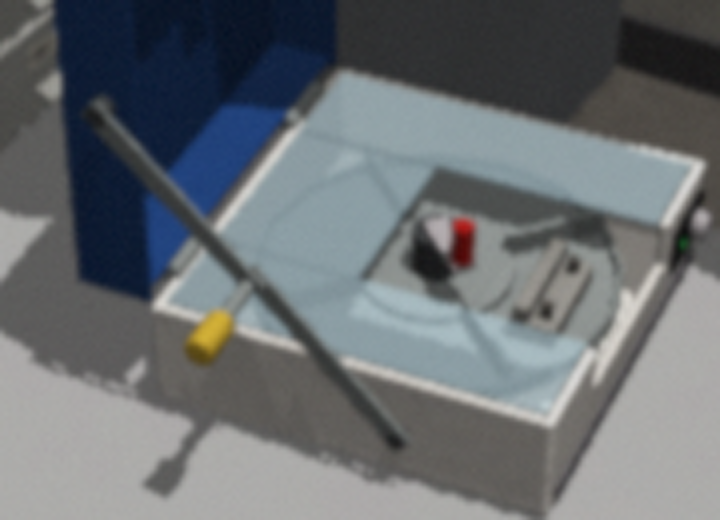

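The links look almost exactly straight, and my pull holds them in tension. I'll loosen the fingers so the spring can snap the knee over.

Request:
{"method": "send_rows", "body": {
  "motion": [-0.5, -0.002, 0, 0, 0, 0, 0, -0.4, -0.002, 0, 0, 0, 0, 0, -0.4, -0.002, 0, 0, 0, 0, 0, -0.4, -0.002, 0, 0, 0, 0, 0]
}}

```text
clock: 8.43
tool_pos: [706.4, 83.7, 305.1]
tool_rot: [-2.093, -2.342, 0.0]
force: [0.2, 0.2, 0.4]
grip_width: 26.1
gripper_force: 0.0
```

Run:
```python
from h import *
c=cam('scene'); print('knob',yblob(c,(290,180,340,225))); o=env.get_obs(); print(o['force'].round(1),o['grip_width'])
c=cam('top'); print('knob top',yblob(c,(300,180,360,240)),'locked',proj(c,W(38,170,121)),proj(c,W(46,170,114)),proj(c,W(54,170,106)))
```

```text
knob (np.float64(315.5176470588235), np.float64(201.83529411764707), 85)
[-0.1  0.8  0.5] 25.547316246134933
knob top (np.float64(340.1296296296296), np.float64(222.05555555555554), 54) locked [339.92327109 223.1581551 ] [339.55088332 220.61558924] [339.16510057 218.22092837]
```

The knee snapped over: the knob is at (315.5,201.8) against (316,202) for locked. I'll lift off and look into the washer.

Request:
{"method": "send_rows", "body": {
  "motion": [-0.4, 0, 0, 0.03, 0, 0, 0, 0, 0, 0, 0.07, 0, 0, 0, 0, -0.05, -0.005, 0.07, 0, 0, 0, 0, -0.1, -0.01, 0.06, 0, 0, 0, 0, -0.15, -0.02, 0.02, 0, 0, 0, 0, -0.156, -0.02, -0.03, 0, 0, 0, 0, -0.156, -0.02, -0.055, 0, 0, 0, 0, -0.156, -0.02, -0.055, 0, 0, 0]
}}

```text
clock: 9.52
tool_pos: [548.5, 63.0, 248.5]
tool_rot: [-2.092, -2.34, 0.006]
force: [0.2, -0.4, 1.1]
grip_width: 42.8
gripper_force: 0.0
```

Run:
```python
from h import *
c=cam('wrist'); cv2.imwrite('pics/w2.png',c['image']); o=env.get_obs(); print(o['tool_pos'],o['tool_rot'])
hsv=cv2.cvtColor(c['image'],cv2.COLOR_BGR2HSV)
m=cv2.inRange(hsv,(0,150,70),(6,255,255))|cv2.inRange(hsv,(174,150,70),(180,255,255))
cs,_=cv2.findContours(m,cv2.RETR_EXTERNAL,cv2.CHAIN_APPROX_NONE); k=max(cs,key=cv2.contourArea); print('red',cv2.boundingRect(k),cv2.contourArea(k))
for x in(-24,24):
  for y in(-24,24): print(x,y,proj(c,W(x,y,75)).round(),proj(c,W(x,y,98)).round())
for p in[(0,0,69),(-65,0,40),(-22,52,69),(-22,-52,69),(22,52,69),(22,-52,69),(110,115,69),(-110,115,69),(-110,-115,69)]: print(p,proj(c,W(*p)).round())
s=cam('scene'); print('knob',yblob(s,(290,180,340,225)))
```

```text
[550.18360393  63.48006596 250.47436526] [-2.09318058e+00 -2.34142224e+00  8.36160905e-04]
red (327, 178, 15, 18) 188.0
-24 -24 [331. 242.] [332. 250.]
-24 24 [331. 181.] [332. 186.]
24 -24 [392. 242.] [396. 250.]
24 24 [394. 181.] [400. 185.]
(0, 0, 69) [361. 211.]
(-65, 0, 40) [283. 204.]
(-22, 52, 69) [334. 143.]
(-22, -52, 69) [333. 272.]
(22, 52, 69) [392. 143.]
(22, -52, 69) [387. 272.]
(110, 115, 69) [519.  53.]
(-110, 115, 69) [212.  54.]
(-110, -115, 69) [232. 341.]
knob (np.float64(315.5176470588235), np.float64(201.83529411764707), 85)
```

View pics/w2.png

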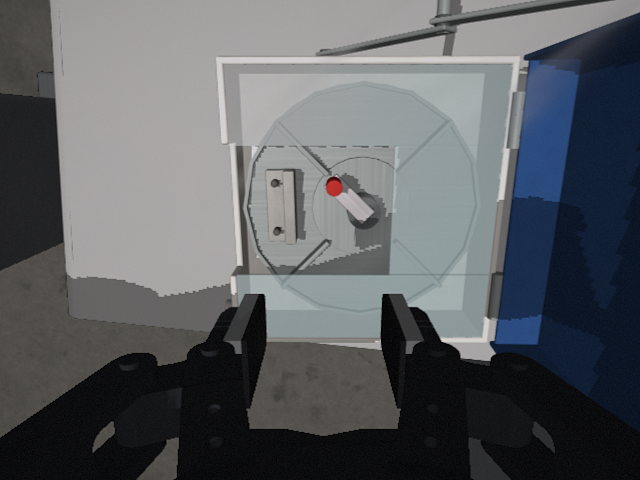

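The pin is front-left at (334,187), the insert is in the open front bay at (282,206), and the other bays are empty. I'll grip the pin and turn counter-clockwise.

Request:
{"method": "send_rows", "body": {
  "motion": [-0.5, 0.002, 0.0257, -0.05, 0, 0, 0, -0.5, 0.002, 0.0257, -0.1, 0, 0, 0, -0.5, 0.002, 0.0257, -0.14, 0, 0, 0, -0.5, 0.002, 0.0257, -0.171, 0, 0, 0, -0.5, 0.002, 0.0257, -0.171, 0, 0, 0, -1, 0.002, 0.0257, -0.171, 0, 0, 0, -1, 0.002, 0.0257, -0.171, 0, 0, 0, -1, 0.002, 0.0257, -0.171, 0, 0, 0],
  "force": 30
}}

```text
clock: 10.62
tool_pos: [552.6, 89.7, 80.8]
tool_rot: [2.094, 2.342, 0.001]
force: [-3.7, 1.5, 0.4]
grip_width: 10.6
gripper_force: 29.7
```

Request:
{"method": "send_rows", "body": {
  "motion": [-1, -0.0024, -0.0037, 0, 0, 0, 0, -1, -0.0046, -0.0076, 0, 0, 0, 0, -1, -0.006, -0.0118, 0, 0, 0, 0, -1, -0.007, -0.0161, 0, 0, 0, 0, -1, -0.0072, -0.025, 0, 0, 0, 0, -1, -0.005, -0.0336, 0, 0, 0, 0, -1, -0.0007, -0.0414, 0, 0, 0, 0, -1, 0.0054, -0.0478, 0, 0, 0, 0, -1, 0.0054, -0.0478, 0, 0, 0, 0, -1, 0.0054, -0.0478, 0, 0, 0, 0]
}}

```text
clock: 11.88
tool_pos: [553.9, 39.0, 80.6]
tool_rot: [-2.091, -2.341, 0.017]
force: [-9.8, -3.8, 10.2]
grip_width: 10.2
gripper_force: 31.3
```

Request:
{"method": "send_rows", "body": {
  "motion": [-0.6, 0.002, -0.001, 0, 0, 0, 0, -0.4, 0.002, -0.001, 0, 0, 0, 0, -0.4, 0.0, 0.0, 0.03, 0, 0, 0, -0.2, 0.0, 0.01, 0.08, 0, 0, 0, 0, -0.004, 0.022, 0.13, 0, 0, 0, 0, -0.008, 0.022, 0.17, 0, 0, 0, 0, -0.008, 0.022, 0.17, 0, 0, 0]
}}

```text
clock: 12.75
tool_pos: [554.0, 64.6, 255.2]
tool_rot: [2.087, 2.336, 0.014]
force: [0.4, -1.3, -0.6]
grip_width: 42.4
gripper_force: 0.0
```

```bash
cat >> h.py <<'E'
def red(c):
    hsv=cv2.cvtColor(c['image'],cv2.COLOR_BGR2HSV)
    m=cv2.inRange(hsv,(0,150,70),(6,255,255))|cv2.inRange(hsv,(174,150,70),(180,255,255))
    cs,_=cv2.findContours(m,cv2.RETR_EXTERNAL,cv2.CHAIN_APPROX_NONE); k=max(cs,key=cv2.contourArea)
    x,y,w,h=cv2.boundingRect(k); p=onz(c,x+w/2,y+h/2,96); d=p-O; cc,s=np.cos(YAW),np.sin(YAW)
    return (x,y,w,h),p.round(1),np.round([d[0]*cc+d[1]*s,-d[0]*s+d[1]*cc],1)
E
python3 - <<'E'
from h import *
c=cam('wrist'); print(red(c)); o=env.get_obs(); print(o['tool_pos'])
cv2.imwrite('pics/w3.png',c['image'])
E
```

```text
((314, 243, 15, 15), array([558. ,  39.5,  96. ]), array([-23.1, -26. ]))
[552.28662335  63.72910263 252.53775749]
```

The pin is in its detent at front-right. Next is the brass cylinder.

Request:
{"method": "send_rows", "body": {
  "motion": [0.2, -0.01, 0.03, 0, 0, 0, 10, 0.2, -0.03, 0.07, 0, 0, 0, 20, 0.2, -0.05, 0.11, -0.02, 0, 0, 30, 0.2, -0.07, 0.15, -0.04, 0, 0, 40, 0.2, -0.09, 0.19, -0.06, 0, 0, 50, 0.2, -0.1, 0.22, -0.08, 0, 0, 60, 0.2, -0.108, 0.236, -0.09, 0, 0, 68, 0.2, -0.108, 0.236, -0.09, 0, 0, 68, 0.2, -0.108, 0.236, -0.09, 0, 0, 68]
}}

```text
clock: 13.92
tool_pos: [442.6, 298.2, 159.2]
tool_rot: [-0.431, -3.112, 0.001]
force: [0.2, -0.2, 0.2]
grip_width: 51.5
gripper_force: 0.0
```

```bash
cat >> h.py <<'E'
def yaw_tool(o): return np.degrees(np.arctan2(*R.from_rotvec(o['tool_rot']).as_matrix()[[1,0],0]))
def obj(c,m,z,near):
    cs,_=cv2.findContours(m,cv2.RETR_EXTERNAL,cv2.CHAIN_APPROX_NONE)
    for k in cs:
        if cv2.contourArea(k)<300: continue
        w=np.array([onz(c,u,v,z)[:2] for u,v in k.reshape(-1,2)],np.float32); r=cv2.minAreaRect(w)
        if np.hypot(*(np.array(r[0])-near))<60:
            b=cv2.boxPoints(r); e=max((b[1]-b[0],b[2]-b[1]),key=np.linalg.norm)
            print(cv2.boundingRect(k),np.round(r[0],1),np.round(r[1],1),'yaw',round(np.degrees(np.arctan2(e[1],e[0])),1))
E
python3 - <<'E'
from h import *
o=env.get_obs(); c=cam('wrist'); cv2.imwrite('pics/w4.png',c['image']); print(o['tool_pos'],yaw_tool(o),o['joints'].round(2))
hsv=cv2.cvtColor(c['image'],cv2.COLOR_BGR2HSV); obj(c,cv2.morphologyEx(cv2.inRange(hsv,(10,90,60),(28,255,255)),cv2.MORPH_CLOSE,np.ones((15,15))),13,(444,299))
E
```

```text
[442.56910523 298.21109777 159.21254328] 164.21095541294392 [ 0.18  0.43 -1.01  1.91  0.42  1.04  0.29]
(304, 176, 43, 97) [444.7 297.8] [30.1 70.9] yaw -16.5
```

Request:
{"method": "send_rows", "body": {
  "motion": [0.2, 0.002, 0, -0.06, 0, 0, -0.7, 0.2, 0.002, 0, -0.1, 0, 0, -0.7, 0.2, 0.002, 0, -0.13, 0, 0, -0.7, 0.2, 0.002, 0, -0.153, 0, 0, -0.7, 0.2, 0.002, 0, -0.153, 0, 0, -0.7, -1, 0.002, 0, -0.153, 0, 0, -0.7, -1, 0.002, 0, -0.153, 0, 0, -0.7, -1, 0.002, 0, -0.153, 0, 0, -0.7, -1, 0.002, 0, -0.153, 0, 0, -0.7, -1, 0.002, 0, -0.11, 0, 0, -0.7, -1, 0.002, 0, -0.05, 0, 0, -0.7],
  "force": 70
}}

```text
clock: 15.35
tool_pos: [443.2, 298.5, 110.2]
tool_rot: [-0.446, -3.108, 0.002]
force: [0.5, -0.3, 1.0]
grip_width: 0.3
gripper_force: 0.0
```

Run:
```python
from h import *
o=env.get_obs(); c=cam('wrist'); print(o['tool_pos'],o['grip_width'])
hsv=cv2.cvtColor(c['image'],cv2.COLOR_BGR2HSV); obj(c,cv2.morphologyEx(cv2.inRange(hsv,(10,90,60),(28,255,255)),cv2.MORPH_CLOSE,np.ones((15,15))),13,(444,299))
s=cam('top'); hsv=cv2.cvtColor(s['image'],cv2.COLOR_BGR2HSV); obj(s,cv2.inRange(hsv,(10,90,90),(28,255,255)),12,(444,299))
cv2.imwrite('pics/w5.png',np.hstack([cv2.resize(c['image'],(400,300)),cv2.resize(s['image'][180:360,200:440],(400,300))]))
```

```text
[443.23690927 298.46714792 110.2304164 ] 0.26986941971911943
(354, 170, 59, 116) [447.1 334.2] [30.  71.6] yaw -9.5
```

View pics/w5.png

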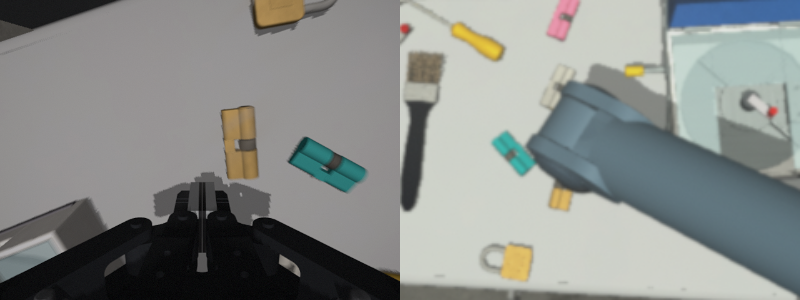

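The brass cylinder got shifted ~36 mm in y to about (447,334). The turquoise decoy lies beside it. I'll re-centre and look again.

Request:
{"method": "send_rows", "body": {
  "motion": [0.2, 0.004, 0.018, 0.05, 0, 0, 3.5, 0.2, 0.004, 0.036, 0.05, 0, 0, 7, 0.2, 0.004, 0.036, 0.05, 0, 0, 7, 0.2, 0.004, 0.036, 0.05, 0, 0, 7]
}}

```text
clock: 15.95
tool_pos: [447.0, 334.0, 158.2]
tool_rot: [-0.255, -3.129, 0.004]
force: [0.4, -0.2, -0.4]
grip_width: 51.0
gripper_force: 0.0
```

Run:
```python
from h import *
o=env.get_obs(); c=cam('wrist'); print(o['tool_pos'],yaw_tool(o),o['grip_width'])
hsv=cv2.cvtColor(c['image'],cv2.COLOR_BGR2HSV); obj(c,cv2.morphologyEx(cv2.inRange(hsv,(10,90,60),(28,255,255)),cv2.MORPH_CLOSE,np.ones((15,15))),13,(447,334))
obj(c,cv2.inRange(hsv,(80,90,60),(95,255,255)),13,(447,390))
```

```text
[447.04943439 334.03308557 158.23215413] 170.6730812392637 51.04503670468216
(303, 173, 43, 97) [446.1 333.2] [29.8 70.3] yaw -9.7
(388, 225, 99, 78) [492.  410.9] [73.6 30.4] yaw 45.9
```

Request:
{"method": "send_rows", "body": {
  "motion": [0.2, -0.001, -0.001, -0.06, 0, 0, -0.4, 0.2, -0.001, -0.001, -0.1, 0, 0, -0.4, 0.2, -0.001, -0.001, -0.13, 0, 0, -0.4, 0.2, -0.001, -0.001, -0.152, 0, 0, -0.4, 0.2, -0.001, -0.001, -0.152, 0, 0, -0.4, -1, -0.001, -0.001, -0.152, 0, 0, -0.4, -1, -0.001, -0.001, -0.152, 0, 0, -0.4, -1, -0.001, -0.001, -0.152, 0, 0, -0.4],
  "force": 70
}}

```text
clock: 17.0
tool_pos: [451.4, 342.2, 16.2]
tool_rot: [0.262, 3.12, 0.018]
force: [-2.9, -0.0, 24.0]
grip_width: 0.1
gripper_force: 11.5
```

Request:
{"method": "send_rows", "body": {
  "motion": [-1, 0, 0, 0.06, 0, 0, 0, -0.6, 0, 0, 0.12, 0, 0, 0, 0.2, 0, 0, 0.152, 0, 0, 0, 0.2, 0, 0, 0.152, 0, 0, 0, 0.2, 0, 0, 0.152, 0, 0, 0]
}}

```text
clock: 17.62
tool_pos: [446.8, 333.9, 159.8]
tool_rot: [0.266, 3.129, -0.001]
force: [-0.7, -0.6, -1.1]
grip_width: 51.3
gripper_force: 0.0
```

Run:
```python
from h import *
o=env.get_obs(); c=cam('wrist'); print(o['tool_pos'],yaw_tool(o),o['grip_width'])
hsv=cv2.cvtColor(c['image'],cv2.COLOR_BGR2HSV); obj(c,cv2.morphologyEx(cv2.inRange(hsv,(10,90,60),(28,255,255)),cv2.MORPH_CLOSE,np.ones((15,15))),13,(447,334))
cv2.imwrite('pics/w6.png',c['image'][100:480,150:550])
```

```text
[446.84918916 333.93439753 159.82961685] 170.29120621068407 51.26108356388303
(303, 173, 43, 96) [446.3 333.2] [29.7 70. ] yaw -10.2
```

View pics/w6.png

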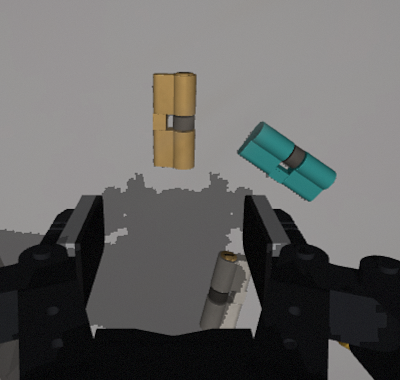

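The cylinder hasn't moved since; the fingers seem to have ridden up over it. I'll go lower and check the height before closing.

Request:
{"method": "send_rows", "body": {
  "motion": [0.2, -0.001, -0.001, -0.06, 0, 0, -0.4, 0.2, -0.001, -0.001, -0.1, 0, 0, -0.4, 0.2, -0.001, -0.001, -0.13, 0, 0, -0.4, 0.2, -0.001, -0.001, -0.15, 0, 0, -0.4, 0.2, -0.001, -0.001, -0.158, 0, 0, -0.4, 0.2, -0.001, -0.001, -0.158, 0, 0, -0.4, 0.2, -0.001, -0.001, -0.158, 0, 0, -0.4, 0.2, -0.001, -0.001, -0.158, 0, 0, -0.4],
  "force": 40
}}

```text
clock: 18.68
tool_pos: [446.7, 334.0, 2.8]
tool_rot: [0.277, 3.128, 0.002]
force: [0.1, 1.0, 0.1]
grip_width: 51.2
gripper_force: 0.0
```

Run:
```python
from h import *
o=env.get_obs(); c=cam('wrist'); print(o['tool_pos'],o['force'].round(1),o['grip_width'])
cv2.imwrite('pics/w7.png',c['image'][100:480,120:520])
```

```text
[446.68177196 333.97344661   2.82639759] [0.1 1.  0.1] 51.15383943088154
```

View pics/w7.png

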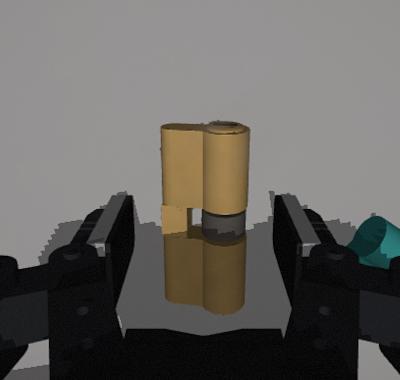

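The fingers straddle the cylinder cleanly at z≈3. Closing.

Request:
{"method": "send_rows", "body": {
  "motion": [0, 0, 0, -0.001, 0, 0, 0, -0.2, 0, 0, -0.001, 0, 0, 0, -0.4, 0, 0, -0.001, 0, 0, 0, -1, 0, 0, -0.001, 0, 0, 0, -1, 0, 0, -0.001, 0, 0, 0, -1, 0, 0, -0.001, 0, 0, 0],
  "force": 40
}}

```text
clock: 19.48
tool_pos: [446.0, 333.5, 1.0]
tool_rot: [0.276, 3.129, 0.0]
force: [-1.1, -1.1, 5.3]
grip_width: 28.7
gripper_force: 39.6
```

Gripped at 28.7 mm. Lift and carry over the front bay.

Request:
{"method": "send_rows", "body": {
  "motion": [-1, 0, 0, 0.01, 0, 0, 0, -1, 0, 0, 0.04, 0, 0, 0, -1, 0, 0, 0.09, 0, 0, 0, -1, 0, -0.01, 0.14, 0, 0, -8, -1, 0, -0.04, 0.15, 0, 0, -17, -1, 0.01, -0.075, 0.15, 0, 0, -26, -1, 0.02, -0.11, 0.15, 0, 0, -36, -1, 0.03, -0.15, 0.15, 0, 0, -46, -1, 0.04, -0.19, 0.15, 0, 0, -55, -1, 0.055, -0.23, 0.15, 0, 0, -64, -1, 0.068, -0.26, 0.15, 0, 0, -71, -1, 0.0684, -0.274, 0.15, 0, 0, -73.8, -1, 0.0684, -0.274, 0.15, 0, 0, -73.8, -1, 0.0684, -0.274, 0.15, 0, 0, -73.8],
  "force": 80
}}

```text
clock: 21.22
tool_pos: [513.3, 61.6, 150.6]
tool_rot: [-2.095, -2.34, -0.001]
force: [-0.2, -0.5, -2.1]
grip_width: 27.3
gripper_force: 79.2
```

Run:
```python
from h import *
o=env.get_obs(); c=cam('wrist'); print(o['tool_pos'],yaw_tool(o),o['grip_width'],red(c))
cv2.imwrite('pics/w8.png',c['image']); print(proj(c,W(-65,0,40)),proj(c,W(-24,-24,98)))
```

```text
[513.31626641  61.5650564  150.58476855] 96.32865098349014 27.268565481135052 ((398, 303, 18, 20), array([560.1,  39.3,  96. ]), array([-21. , -26.5]))
[322.68321943 236.45723648] [402.16548703 310.21303639]
```

View pics/w8.png

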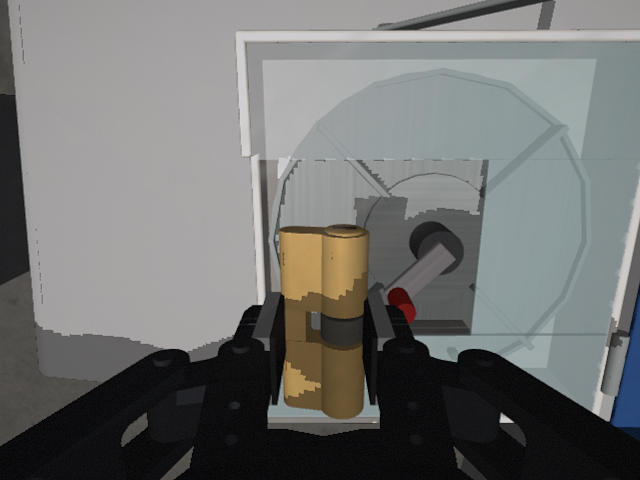

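Cylinder held; the pin implies the carousel axis is at about (580, 67). Lower, release from ~5 mm and lift.

Request:
{"method": "send_rows", "body": {
  "motion": [-1, 0.002, -0.0016, -0.04, 0, 0, 0.2, -1, 0.002, -0.0016, -0.07, 0, 0, 0.2, -1, 0.002, -0.0016, -0.09, 0, 0, 0.2, -1, 0.002, -0.0016, -0.1, 0, 0, 0.2, -1, 0.002, -0.0016, -0.104, 0, 0, 0.2, -1, 0.002, -0.0016, -0.104, 0, 0, 0.2, -1, 0.002, -0.0016, -0.104, 0, 0, 0.2]
}}

```text
clock: 22.15
tool_pos: [517.2, 57.9, 47.6]
tool_rot: [2.095, 2.339, 0.002]
force: [1.4, -0.5, -2.0]
grip_width: 27.5
gripper_force: 79.2
```

Request:
{"method": "send_rows", "body": {
  "motion": [-0.2, 0, 0, 0, 0, 0, 0, -0.06, 0, 0, 0, 0, 0, 0, -0.06, 0, 0, 0, 0, 0, 0, -0.06, 0, 0, 0.03, 0, 0, 0, -0.06, 0, 0, 0.08, 0, 0, 0, -0.06, 0.02, 0, 0.13, 0, 0, 0, -0.06, 0.035, 0, 0.18, 0, 0, 0, -0.06, 0.035, 0, 0.205, 0, 0, 0, -0.06, 0.035, 0, 0.205, 0, 0, 0, -0.06, 0.035, 0, 0.205, 0, 0, 0]
}}

```text
clock: 23.4
tool_pos: [550.2, 57.5, 250.4]
tool_rot: [-2.095, -2.339, 0.003]
force: [-0.2, 0.4, 0.2]
grip_width: 40.3
gripper_force: 0.0
```

Run:
```python
from h import *
o=env.get_obs(); c=cam('wrist'); print(o['tool_pos'],yaw_tool(o),o['grip_width'],red(c))
cv2.imwrite('pics/w9.png',c['image'][30:350,180:540]); hsv=cv2.cvtColor(c['image'],cv2.COLOR_BGR2HSV); obj(c,cv2.morphologyEx(cv2.inRange(hsv,(10,90,60),(28,255,255)),cv2.MORPH_CLOSE,np.ones((15,15))),53,(515,60))
```

```text
[550.24389474  57.50982507 250.43917147] 96.30502858639724 40.341335395835216 ((324, 237, 15, 15), array([558.6,  39.2,  96. ]), array([-22.6, -26.4]))
(266, 163, 37, 83) [517.5  56.6] [29.9 69.4] yaw -84.5
```

View pics/w9.png

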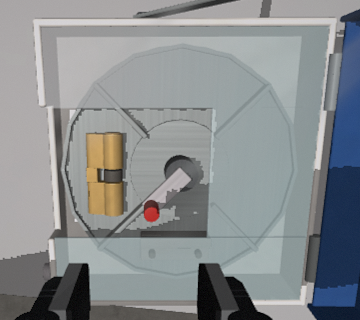

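Brass lies flat in its bay at (517.5,56.6). Grip the pin again and turn another quarter.

Request:
{"method": "send_rows", "body": {
  "motion": [-0.5, 0.0085, -0.0183, -0.05, 0, 0, 0, -0.5, 0.0085, -0.0183, -0.1, 0, 0, 0, -0.5, 0.0085, -0.0183, -0.14, 0, 0, 0, -0.5, 0.0085, -0.0183, -0.17, 0, 0, 0, -0.5, 0.0085, -0.0183, -0.17, 0, 0, 0, -1, 0.0085, -0.0183, -0.17, 0, 0, 0, -1, 0.0085, -0.0183, -0.17, 0, 0, 0, -1, 0.0085, -0.0183, -0.17, 0, 0, 0],
  "force": 30
}}

```text
clock: 24.45
tool_pos: [558.0, 39.3, 80.8]
tool_rot: [-2.094, -2.339, 0.003]
force: [-1.4, 0.2, -9.4]
grip_width: 10.6
gripper_force: 29.1
```

Request:
{"method": "send_rows", "body": {
  "motion": [-1, 0.0037, -0.0024, 0, 0, 0, 0, -1, 0.0076, -0.0046, 0, 0, 0, 0, -1, 0.0118, -0.006, 0, 0, 0, 0, -1, 0.0161, -0.007, 0, 0, 0, 0, -1, 0.025, -0.0072, 0, 0, 0, 0, -1, 0.0336, -0.005, 0, 0, 0, 0, -1, 0.0414, -0.0007, 0, 0, 0, 0, -1, 0.0478, 0.0054, 0, 0, 0, 0, -1, 0.0478, 0.0054, 0, 0, 0, 0, -1, 0.0478, 0.0054, 0, 0, 0, 0]
}}

```text
clock: 25.7
tool_pos: [607.2, 36.0, 80.7]
tool_rot: [2.097, 2.332, -0.015]
force: [-1.3, -9.3, -7.0]
grip_width: 10.0
gripper_force: 29.2
```

Request:
{"method": "send_rows", "body": {
  "motion": [-0.6, 0, 0, 0, 0, 0, 0, -0.4, 0, 0, 0, 0, 0, 0, -0.4, 0.0, 0.0, 0.03, 0, 0, 0, -0.2, -0.01, 0.01, 0.08, 0, 0, 0, 0, -0.04, 0.018, 0.13, 0, 0, 0, 0, -0.056, 0.018, 0.17, 0, 0, 0, 0, -0.056, 0.018, 0.17, 0, 0, 0, 0, -0.056, 0.018, 0.17, 0, 0, 0]
}}

```text
clock: 26.7
tool_pos: [552.0, 63.5, 252.3]
tool_rot: [2.094, 2.34, 0.002]
force: [0.4, -0.3, 0.1]
grip_width: 42.7
gripper_force: 0.0
```

Run:
```python
from h import *
o=env.get_obs(); c=cam('wrist'); print(o['tool_pos'],yaw_tool(o),o['grip_width'],red(c))
cv2.imwrite('pics/w10.png',c['image'][30:350,180:540]); s=cam('scene'); print('knob',yblob(s,(290,180,340,225)))
```

```text
[552.0211461   63.51620987 252.28557591] 96.36249363672941 42.739898859297874 ((385, 246, 14, 12), array([607.3,  43.9,  96. ]), array([ 26.4, -27.2]))
knob (np.float64(315.45348837209303), np.float64(201.88372093023256), 86)
```

Request:
{"method": "send_rows", "body": {
  "motion": [0.2, -0.01, 0.05, 0, 0, 0, 8, 0.2, -0.02, 0.1, 0, 0, 0, 16, 0.2, -0.02, 0.15, 0, 0, 0, 24, 0.2, -0.02, 0.2, 0, 0, 0, 32, 0.2, -0.01, 0.25, 0, 0, 0, 40, 0.2, 0.02, 0.28, -0.02, 0, 0, 48, 0.2, 0.043, 0.29, -0.06, 0, 0, 54, 0.2, 0.043, 0.29, -0.09, 0, 0, 54, 0.2, 0.043, 0.29, -0.09, 0, 0, 54, 0.2, 0.043, 0.29, -0.09, 0, 0, 54]
}}

```text
clock: 28.05
tool_pos: [594.5, 353.3, 161.9]
tool_rot: [-0.805, -3.036, -0.001]
force: [-0.5, 0.6, 0.0]
grip_width: 51.2
gripper_force: 0.0
```

Run:
```python
from h import *
o=env.get_obs(); c=cam('wrist'); print(o['tool_pos'],yaw_tool(o),o['joints'].round(2))
g=cv2.cvtColor(c['image'],cv2.COLOR_BGR2GRAY); print(proj(c,(595,353,13)))
cv2.imwrite('pics/w11.png',c['image'])
hsv=cv2.cvtColor(c['image'],cv2.COLOR_BGR2HSV)
print([hsv[v,u].tolist() for u,v in[(323,220),(323,180),(323,260),(260,220),(260,150),(400,150)]])
```

```text
[594.52647439 353.3265189  161.88068136] 150.31095435938815 [-0.    0.69 -0.87  1.51  0.55  1.2   0.09]
[324.08447113 222.50363481]
[[20, 31, 50], [16, 22, 154], [18, 22, 151], [170, 5, 150], [10, 5, 149], [15, 3, 149]]
```

View pics/w11.png

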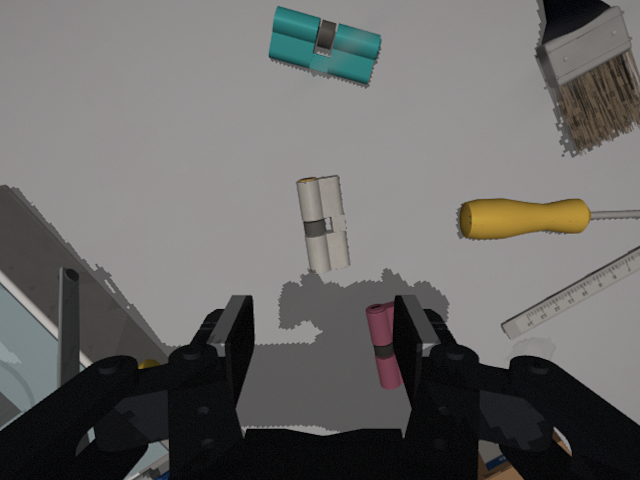

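Silver sits at (324,223), tilted about 8° in the image; the pink decoy is at (385,345), clear of the fingers' path.

Run:
```python
from h import *
c=cam('wrist'); hsv=cv2.cvtColor(c['image'],cv2.COLOR_BGR2HSV)
m=cv2.inRange(hsv,(0,13,30),(180,255,255)); m2=np.zeros_like(m); m2[160:285,280:370]=m[160:285,280:370]
obj(c,cv2.morphologyEx(m2,cv2.MORPH_CLOSE,np.ones((9,9))),13,(595,353))
a=[onz(c,u,v,13)[:2] for u,v in[(297,178),(339,176),(350,268),(312,272)]]; print(np.mean(a,0)); d=(a[0]+a[1]-a[2]-a[3])/2; print(np.degrees(np.arctan2(d[1],d[0])),np.linalg.norm(d))
p=onz(c,385,345,13);print('pink',p)
```

```text
(295, 175, 54, 98) [596.7 351.7] [30.5 71.9] yaw -21.7
[597.75322934 352.81750673]
158.10110821949587 70.13685616476349
pink [706.34277452 345.99174515  13.        ]
```

Request:
{"method": "send_rows", "body": {
  "motion": [0.2, 0.0025, -0.0013, -0.06, 0, 0, 8, 0.2, 0.0025, -0.0013, -0.1, 0, 0, 8, 0.2, 0.0025, -0.0013, -0.13, 0, 0, 8, 0.2, 0.0025, -0.0013, -0.15, 0, 0, 8, 0.2, 0.0025, -0.0013, -0.1605, 0, 0, 8, 0.2, 0.0025, -0.0013, -0.1605, 0, 0, 8, 0.2, 0.0025, -0.0013, -0.1605, 0, 0, 8, 0, 0.0025, -0.0013, -0.1605, 0, 0, 8, -0.2, 0.0025, -0.0013, -0.1605, 0, 0, 8, -0.4, 0.0025, -0.0013, -0.1605, 0, 0, 8, -1, 0.0025, -0.0013, -0.1605, 0, 0, 8, -1, 0.0025, -0.0013, -0.1605, 0, 0, 8, -1, 0.0025, -0.0013, -0.1605, 0, 0, 8],
  "force": 40
}}

```text
clock: 29.78
tool_pos: [597.4, 351.9, 2.1]
tool_rot: [0.591, 3.085, 0.001]
force: [-1.0, -1.4, 5.6]
grip_width: 28.8
gripper_force: 39.6
```

Request:
{"method": "send_rows", "body": {
  "motion": [-1, 0, 0, 0.01, 0, 0, 0, -1, 0, 0, 0.05, 0, 0, 0, -1, 0, 0, 0.1, 0, 0, 0, -1, 0, 0, 0.16, 0, 0, 0, -1, -0.03, -0.02, 0.2, 0, 0, -8, -1, -0.06, -0.05, 0.2, 0, 0, -17, -1, -0.07, -0.1, 0.2, 0, 0, -26, -1, -0.075, -0.15, 0.2, 0, 0, -36, -1, -0.08, -0.2, 0.2, 0, 0, -46, -1, -0.082, -0.25, 0.18, 0, 0, -55, -1, -0.082, -0.28, 0.16, 0, 0, -61.8, -1, -0.082, -0.2925, 0.15, 0, 0, -61.8, -1, -0.082, -0.2925, 0.15, 0, 0, -61.8, -1, -0.082, -0.2925, 0.15, 0, 0, -61.8],
  "force": 80
}}

```text
clock: 31.52
tool_pos: [515.5, 61.8, 151.9]
tool_rot: [-2.087, -2.348, -0.004]
force: [0.1, 0.8, -2.2]
grip_width: 27.2
gripper_force: 79.5
```

Run:
```python
from h import *
o=env.get_obs(); c=cam('wrist'); print(o['tool_pos'],yaw_tool(o),o['grip_width'],red(c))
hsv=cv2.cvtColor(c['image'],cv2.COLOR_BGR2HSV)
m=cv2.inRange(hsv,(0,13,30),(60,60,255)); v,u=np.nonzero(m[180:440,285:365]); print('cyl px',u.min()+285,u.max()+285,v.min()+180,v.max()+180)
cv2.imwrite('pics/w12.png',c['image'])
```

```text
[515.54586545  61.75663958 151.92333176] 96.73397432007252 27.230994435149103 ((481, 303, 22, 20), array([607.5,  44.4,  96. ]), array([ 26.6, -26.8]))
cyl px 285 364 220 435
```

Request:
{"method": "send_rows", "body": {
  "motion": [-1, 0, -0.001, -0.04, 0, 0, -0.3, -1, 0, -0.001, -0.07, 0, 0, -0.3, -1, 0, -0.001, -0.09, 0, 0, -0.3, -1, 0, -0.001, -0.1, 0, 0, -0.3, -1, 0, -0.001, -0.105, 0, 0, -0.3, -1, 0, -0.001, -0.105, 0, 0, -0.3, -1, 0, -0.001, -0.105, 0, 0, -0.3]
}}

```text
clock: 32.45
tool_pos: [515.9, 58.1, 47.0]
tool_rot: [2.097, 2.337, 0.002]
force: [0.3, -1.0, -1.6]
grip_width: 27.3
gripper_force: 79.5
```

Request:
{"method": "send_rows", "body": {
  "motion": [-0.2, 0, 0, 0, 0, 0, 0, -0.06, 0, 0, 0, 0, 0, 0, -0.06, 0, 0, 0, 0, 0, 0, -0.06, 0, 0, 0.03, 0, 0, 0, -0.06, 0, 0, 0.08, 0, 0, 0, -0.06, 0.02, 0, 0.13, 0, 0, 0, -0.06, 0.035, 0, 0.18, 0, 0, 0, -0.06, 0.035, 0, 0.205, 0, 0, 0, -0.06, 0.035, 0, 0.205, 0, 0, 0, -0.06, 0.035, 0, 0.205, 0, 0, 0]
}}

```text
clock: 33.7
tool_pos: [549.1, 57.8, 250.0]
tool_rot: [-2.097, -2.338, 0.003]
force: [-0.4, -0.2, -0.9]
grip_width: 40.3
gripper_force: 0.0
```

Run:
```python
from h import *
o=env.get_obs(); c=cam('wrist'); print(o['tool_pos'],yaw_tool(o),o['grip_width'],red(c))
s=cam('scene'); print('knob',yblob(s,(290,180,340,225)))
cv2.imwrite('pics/w13.png',np.hstack([cv2.resize(c['image'][30:350,180:540],(400,356)),cv2.resize(s['image'][130:250,270:450],(400,356))]))
```

```text
[549.0510659   57.78265372 249.95327228] 96.20369968494381 40.267352673105385 ((392, 240, 14, 12), array([607.6,  43.9,  96. ]), array([ 26.7, -27.3]))
knob (np.float64(315.5176470588235), np.float64(201.83529411764707), 85)
```

View pics/w13.png

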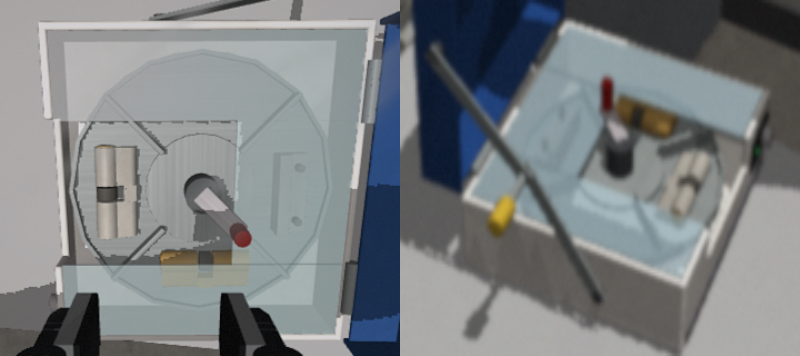

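Both cylinders lie in bays (silver in front, brass at right), the insert is at the back, and the stay is still locked. Now I work out the stay's geometry for folding the knee.

```bash
cat >> h.py <<'E'
O=np.array([579.7,66.7,0.])
E
python3 - <<'E'
from h import *
from scipy.optimize import fsolve,brentq
H=np.array([110,70.]);P=np.array([-30,35.])
d=lambda a:np.array([np.cos(a),np.sin(a)])
rot=lambda v,t:np.array([v[0]*np.cos(t)+v[1]*np.sin(t),-v[0]*np.sin(t)+v[1]*np.cos(t)])
a0=np.arctan2(22-35,109);aL=np.arctan2(86,68)
def U0(b): return P+110*d(a0)+b*d(a0+2.64)-H
b,kl=fsolve(lambda p:rot(U0(p[0]),1.54)-(P+110*d(aL)+p[0]*d(aL+2.64-p[1])-H),(70,3.0)); print('b,knee locked',b,kl,'U0',U0(b))
def lid(a,guess):
    pass
u=U0(b)
for t in(1.56,1.54,1.5,1.45,1.4,1.35,1.3,1.25,1.2):
    Q=H+rot(u,t)-P; D=np.hypot(*Q); ang=np.arctan2(Q[1],Q[0])
    ca=(110**2+D**2-b*b)/(220*D); ck=(D*D-110**2-b*b)/(220*b)
    if abs(ca)<1 and abs(ck)<1:
        a=ang-np.arccos(ca); print('lid',t,'knee',round(2.64-np.arccos(ck),2),'knob',(P+110*d(a)).round(1),W(*(P+110*d(a))[:1],176,(P+110*d(a))[1]).round(1))
    else: print(t,D,110+b)
print('locked W',W(38,176,121)); 
s=cam('scene');
E
```

```text
b,knee locked 89.6917650206785 2.915791260216524 U0 [-103.75675556    4.10887653]
lid 1.56 knee 2.51 knob [ 53.3 106.9] [612.7 247.6 106.9]
lid 1.54 knee 2.36 knob [ 57.3 101.9] [616.7 248.1 101.9]
lid 1.5 knee 2.2 knob [61.2 96.5] [620.6 248.5  96.5]
lid 1.45 knee 2.05 knob [64.1 92. ] [623.4 248.8  92. ]
lid 1.4 knee 1.92 knob [66.1 88.5] [625.4 249.1  88.5]
lid 1.35 knee 1.81 knob [67.7 85.6] [627.  249.2  85.6]
lid 1.3 knee 1.71 knob [68.9 83.1] [628.3 249.4  83.1]
lid 1.25 knee 1.62 knob [70.  80.8] [629.4 249.5  80.8]
lid 1.2 knee 1.54 knob [71.  78.7] [630.3 249.6  78.7]
locked W [597.53196489 245.87036872 121.        ]
```

The geometry closes consistently: knee 1.71 at lid 1.3. I'll pinch the knob with the tool leaning outward, then move it along its arc.

Request:
{"method": "send_rows", "body": {
  "motion": [-0.06, -0.01, 0.04, 0, 0, 0, 0, -0.06, -0.015, 0.09, 0, -4, 0, 0, -0.06, -0.01, 0.14, 0, -8, 0, 0, -0.06, 0.01, 0.18, 0, -12, 0, 0, -0.06, 0.035, 0.206, 0, -15, 0, 0, -0.06, 0.0485, 0.206, -0.03, -15, 0, 0, -0.06, 0.0485, 0.206, -0.06, -15, 0, 0, -0.06, 0.0485, 0.206, -0.06, -15, 0, 0, -0.06, 0.0485, 0.206, -0.06, -15, 0, 0]
}}

```text
clock: 34.98
tool_pos: [598.5, 264.2, 191.5]
tool_rot: [1.972, 2.198, -0.289]
force: [0.3, 0.3, 0.5]
grip_width: 40.4
gripper_force: 0.0
```

Run:
```python
from h import *
o=env.get_obs(); print(o['tool_pos'],R.from_rotvec(o['tool_rot']).as_matrix().round(3).tolist(),o['joints'].round(2),o['force'].round(1))
c=cam('wrist'); b=yblob(c,(150,100,500,430)); print(b)
if b: print('on z121',onz(c,b[0],b[1],121).round(1), 'pred',proj(c,W(38,170,121)))
hsv=cv2.cvtColor(c['image'],cv2.COLOR_BGR2HSV); m=cv2.inRange(hsv,(18,120,90),(32,255,255)); cs,_=cv2.findContours(m,0,2); print([cv2.boundingRect(k) for k in cs if cv2.contourArea(k)>60])
```

```text
[598.5034591  264.21642532 191.49633435] [[-0.108, 0.994, -0.0], [0.96, 0.105, -0.259], [-0.257, -0.028, -0.966]] [-0.08  0.62 -0.73  1.5   0.6   1.39 -0.82] [0.3 0.3 0.5]
(np.float64(308.0094130675526), np.float64(307.6162790697674), 1806)
on z121 [593.9 205.6 121. ] pred [321.03185283 260.33497342]
[(255, 410, 47, 17), (308, 236, 29, 52)]
```

The knob appears at (322,262), predicted (321,260). Descend and pinch.

Request:
{"method": "send_rows", "body": {
  "motion": [-0.06, 0, -0.008, -0.03, 0, 0, 0, -0.06, 0, -0.016, -0.06, 0, 0, 0, -0.06, 0, -0.021, -0.08, 0, 0, 0, -0.06, 0, -0.0233, -0.089, 0, 0, 0, -0.06, 0, -0.0233, -0.089, 0, 0, 0, -1, 0, -0.0233, -0.089, 0, 0, 0, -1, 0, -0.0233, -0.089, 0, 0, 0, -1, 0, -0.0233, -0.089, 0, 0, 0],
  "force": 40
}}

```text
clock: 36.02
tool_pos: [599.2, 242.0, 103.5]
tool_rot: [1.971, 2.198, -0.285]
force: [0.2, 1.2, 2.0]
grip_width: 14.4
gripper_force: 39.0
```

Request:
{"method": "send_rows", "body": {
  "motion": [-1, 0.0034, 0.0004, -0.0029, 0, 0, 0, -1, 0.0068, 0.0008, -0.0059, 0, 0, 0, -1, 0.0102, 0.0012, -0.0093, 0, 0, 0, -1, 0.0135, 0.0015, -0.0127, 0, 0, 0, -1, 0.0184, 0.002, -0.0186, 0, 0, 0, -1, 0.0229, 0.0026, -0.0248, 0, 0, 0, -1, 0.025, 0.0028, -0.028, 0, 0, 0, -1, 0.0269, 0.003, -0.0313, 0, 0, 0, -1, 0.0288, 0.0033, -0.0347, 0, 0, 0, -1, 0.0305, 0.0035, -0.0381, 0, 0, 0, -1, 0.0313, 0.0036, -0.0398, 0, 0, 0, -1, 0.0313, 0.0036, -0.0398, 0, 0, 0, -1, 0.0313, 0.0036, -0.0398, 0, 0, 0],
  "force": 50
}}

```text
clock: 37.65
tool_pos: [628.5, 245.2, 61.7]
tool_rot: [1.972, 2.2, -0.291]
force: [-4.1, 2.8, 3.9]
grip_width: 14.3
gripper_force: 51.7
```

Run:
```python
from h import *
o=env.get_obs(); print(o['tool_pos'],o['force'].round(1),o['grip_width'])
c=cam('scene'); print('knob',yblob(c,(280,180,340,240)))
for k,x,z in[('2.2',61.2,96.5),(1.92,66.1,88.5),(1.71,69,83),(1.62,70,81)]: print(k,proj(c,W(x,170,z)))
```

```text
[628.45629031 245.22666657  61.68293781] [-4.1  2.8  3.9] 14.320593602662704
knob (np.float64(298.0), np.float64(214.5), 2)
2.2 [305.63240034 208.04092953]
1.92 [303.60257144 210.44294944]
1.71 [302.43442995 212.14313164]
1.62 [302.03673632 212.76564257]
```

Request:
{"method": "send_rows", "body": {
  "motion": [-0.5, 0, 0, 0, 0, 0, 0, -0.2, 0, 0, 0, 0, 0, 0, -0.06, 0, 0, 0, 0, 0, 0, -0.06, 0, 0, 0, 0, 0, 0, -0.06, 0, 0.008, 0.03, 0, 0, 0, -0.06, 0, 0.016, 0.06, 0, 0, 0, -0.06, -0.01, 0.028, 0.1, 0, 0, 0, -0.06, -0.03, 0.035, 0.13, 0, 0, 0, -0.06, -0.06, 0.04, 0.15, 0, 0, 0, -0.06, -0.1, 0.04, 0.18, 0, 0, 0, -0.06, -0.1, 0.04, 0.18, 0, 0, 0, -0.06, -0.1, 0.04, 0.18, 0, 0, 0]
}}

```text
clock: 39.2
tool_pos: [530.6, 283.7, 242.3]
tool_rot: [1.972, 2.196, -0.289]
force: [-0.0, -1.4, -0.5]
grip_width: 40.1
gripper_force: 0.0
```

Run:
```python
from h import *
import pickle
o=env.get_obs(); print(o['clock'],o['tool_pos'],o['force'].round(1),o['grip_width'])
c=cam('scene'); print('knob',yblob(c,(280,180,340,240)))
for k,x,z in[('2.2',61.2,96.5),(1.92,66.1,88.5),(1.71,69,83),(1.54,71,78.7),(1.3,74,72)]: print(k,proj(c,W(x,170,z)))
t=cam('top'); print('top knob',yblob(t,(300,180,360,240)),proj(t,W(69,170,83)))
for n,i in(('scene',c),('top',t)): # bar ends predicted for lid 1.2/1.3
    for th in(1.2,1.25,1.3):
        a=th+.0822; print(n,th,[proj(i,W(110-255.9*np.cos(a),y,70+255.9*np.sin(a))).round() for y in(-55,0,55)])
cv2.imwrite('pics/w14.png',c['image']); pickle.dump((c,t),open('c3.pkl','wb'))
hsv=cv2.cvtColor(c['image'],cv2.COLOR_BGR2HSV); b=cv2.inRange(hsv,(100,120,60),(130,255,255)); ys,xs=np.nonzero(b[:200,250:400]); print('blue scene',xs.min()+250,xs.max()+250,ys.min(),ys.max())
```

```text
39.2 [530.611228   283.69430611 242.33476752] [-0.  -1.4 -0.5] 40.12469061301692
knob (np.float64(302.47826086956525), np.float64(212.1159420289855), 69)
2.2 [305.63240034 208.04092953]
1.92 [303.60257144 210.44294944]
1.71 [302.43442995 212.14313164]
1.54 [301.64883168 213.50024715]
1.3 [300.48665942 215.61472214]
top knob None [338.88674965 214.08372621]
scene 1.2 [array([365.,  53.]), array([353.,  67.]), array([341.,  81.])]
scene 1.25 [array([359.,  50.]), array([347.,  64.]), array([334.,  78.])]
scene 1.3 [array([353.,  48.]), array([341.,  61.]), array([328.,  75.])]
top 1.2 [array([460., 191.]), array([432., 193.]), array([404., 194.])]
top 1.25 [array([459., 184.]), array([432., 186.]), array([404., 188.])]
top 1.3 [array([459., 178.]), array([431., 179.]), array([403., 181.])]
blue scene 282 373 51 189
```

The knee holds at ≈1.71 (the knob matches exactly), so the lid is at ≈1.3. Go above the handle.

Request:
{"method": "send_rows", "body": {
  "motion": [0.4, 0, 0, 0.06, 3, 0, 0, 0.4, 0, 0, 0.12, 6, 0, 0, 0.4, 0, -0.03, 0.153, 9, 0, 0, 0.4, 0.01, -0.08, 0.153, 12, 0, 0, 0.4, 0.04, -0.12, 0.153, 15, 0, 0, 0.4, 0.08, -0.16, 0.153, 15, 0, 0, 0.4, 0.1107, -0.2097, 0.153, 15, 0, 0, 0.4, 0.1107, -0.2097, 0.153, 15, 0, 0, 0.4, 0.1107, -0.2097, 0.153, 15, 0, 0]
}}

```text
clock: 40.42
tool_pos: [640.8, 73.7, 393.8]
tool_rot: [-2.098, -2.334, 0.001]
force: [-0.6, 0.7, 0.7]
grip_width: 60.0
gripper_force: 0.0
```

Run:
```python
from h import *
o=env.get_obs(); print(o['tool_pos'],yaw_tool(o),o['grip_width'],R.from_rotvec(o['tool_rot']).as_matrix()[:,2].round(3))
c=cam('wrist'); cv2.imwrite('pics/w15.png',c['image'])
for th in(1.2,1.25,1.3,1.35):
    a=th+.0822; print(th,[proj(c,W(110-255.9*np.cos(a),y,70+255.9*np.sin(a))).round() for y in(-50,0,50)])
q=cv2.cvtColor(c['image'],cv2.COLOR_BGR2HSV)
v=int(proj(c,W(62,20,321))[1]); print(v)
for u in range(230,420,5): print(u,q[v,u].tolist(),end=' ')
```

```text
[640.82924352  73.73877421 393.83186636] 96.08659347382175 59.982241680702224 [-0.003  0.001 -1.   ]
1.2 [array([282., 331.]), array([279., 250.]), array([276., 159.])]
1.25 [array([303., 333.]), array([301., 252.]), array([299., 160.])]
1.3 [array([324., 336.]), array([324., 253.]), array([323., 160.])]
1.35 [array([346., 337.]), array([347., 254.]), array([348., 160.])]
216
230 [75, 5, 202] 235 [72, 6, 203] 240 [75, 5, 193] 245 [75, 5, 99] 250 [72, 6, 207] 255 [72, 6, 203] 260 [78, 6, 198] 265 [75, 5, 199] 270 [72, 6, 204] 275 [80, 4, 204] 280 [90, 4, 203] 285 [1, 154, 215] 290 [85, 20, 153] 295 [78, 7, 193] 300 [70, 4, 194] 305 [70, 5, 151] 310 [109, 151, 132] 315 [109, 153, 100] 320 [109, 152, 99] 325 [109, 144, 101] 330 [109, 153, 167] 335 [109, 153, 165] 340 [109, 152, 164] 345 [109, 148, 165] 350 [109, 152, 174] 355 [110, 128, 78] 360 [109, 140, 80] 365 [108, 152, 79] 370 [109, 144, 76] 375 [107, 69, 59] 380 [110, 90, 34] 385 [108, 57, 45] 390 [111, 51, 50] 395 [111, 59, 61] 400 [111, 85, 84] 405 [150, 4, 134] 410 [150, 2, 133] 415 [160, 6, 134]
```

Run:
```python
import cv2,numpy as np
q=cv2.cvtColor(cv2.imread('pics/w15.png'),cv2.COLOR_BGR2HSV)
for v in range(150,340,20):
    print(v,''.join('B' if 100<h<118 and s>90 else 'r' if s>130 else 'g' if vv<185 else '.' for h,s,vv in q[v,260:400:2]))
print(q[230,284:316].tolist())
```

```text
150 ..........gg..gg....gggggBBBBBBBBBBBBBBBBBBBBBBBBBBBBBBBBBgBBggggggggB
170 ..............ggg....ggggBBBBBBBBBBBBBBBBBBBBBBBBBBBBBBBBBgBgBgggggggg
190 gg........ggggggg....ggggBBBBBBBBBBBBBBBBBBBBBBBBBBBBBBBBBgggggggggggg
210 .............rrgg....ggggBBBBBBBBBBBBBBBBBBBBBBBBBBBBBBBBBBggBggggggBB
230 r...grggggg.ggggg....ggggBBBBBBBBBBBBBBBBBBBBBBBBBBBBBBBBgggggggggggBg
250 ...............gggggggggggBBBBBBBBBBBBBBBBBBBBBBBBBBBBBBBgggggggggggBB
270 ................ggggggggggBBBBBBBBBBBBBBBBBBBBBBBBBBBBBBBggggggBBBBBBB
290 ggggggggggggggggggggggggggBBBBBBBBBBBBBBBBBBBBBBBBBBBBBBBgBBBBBBBBBBB.
310 gggggggggggggggggggggggggggggggggBBBBBBBBBBBBBBBBBBBBBBBBBBBBBBBBggggg
330 ggggggggggggggggggggggggggBBBBBBBBBBBBBBBBBBBBBBBBBBBBBBBBBBBggggggggg
[[19, 129, 140], [18, 128, 140], [19, 130, 141], [19, 128, 138], [19, 130, 149], [18, 99, 157], [30, 7, 141], [83, 6, 160], [80, 5, 164], [83, 6, 166], [75, 5, 188], [78, 7, 190], [90, 5, 193], [75, 5, 200], [83, 5, 204], [80, 4, 200], [80, 4, 196], [75, 5, 188], [84, 7, 180], [80, 4, 171], [90, 5, 163], [83, 7, 153], [75, 4, 143], [75, 4, 135], [70, 7, 117], [105, 17, 89], [108, 109, 91], [109, 145, 102], [109, 141, 101], [111, 138, 102], [109, 138, 102], [110, 139, 101]]
```

The bar spans u 290–309, so the lid is at ≈1.25 and the bar at x≈628, z≈319. Descend and pinch.

Request:
{"method": "send_rows", "body": {
  "motion": [0, -0.0125, -0.001, -0.03, 0, 0, 0, 0, -0.0125, -0.001, -0.06, 0, 0, 0, 0, -0.0125, -0.001, -0.08, 0, 0, 0, 0, -0.0125, -0.001, -0.094, 0, 0, 0, 0, -0.0125, -0.001, -0.094, 0, 0, 0, -0.5, -0.0125, -0.001, -0.094, 0, 0, 0, -1, -0.0125, -0.001, -0.094, 0, 0, 0, -1, -0.0125, -0.001, -0.094, 0, 0, 0, -1, -0.0125, -0.001, -0.094, 0, 0, 0],
  "force": 40
}}

```text
clock: 41.6
tool_pos: [628.8, 74.0, 302.8]
tool_rot: [2.097, 2.337, 0.003]
force: [-0.3, 0.1, 4.3]
grip_width: 9.5
gripper_force: 39.2
```

Run:
```python
import numpy as np
a0=1.25+.0822
for t in np.r_[np.arange(1.2,0,-.1),0.05,0,-.02]:
    a=t+.0822; s=255.9*(np.cos(a0)-np.cos(a)); z=255.9*(np.sin(a)-np.sin(a0))
    print(round(t,2),*np.round([s*.9936/1e3,s*.113/1e3,z/1e3],4))
```

```text
1.2 -0.0123 -0.0014 -0.0033
1.1 -0.0362 -0.0041 -0.0118
1.0 -0.0593 -0.0067 -0.0227
0.9 -0.0811 -0.0092 -0.0358
0.8 -0.1015 -0.0115 -0.0511
0.7 -0.1203 -0.0137 -0.0683
0.6 -0.1373 -0.0156 -0.0873
0.5 -0.1523 -0.0173 -0.1079
0.4 -0.1652 -0.0188 -0.13
0.3 -0.1758 -0.02 -0.1532
0.2 -0.1841 -0.0209 -0.1774
0.1 -0.19 -0.0216 -0.2023
0.05 -0.192 -0.0218 -0.2149
0.0 -0.1933 -0.022 -0.2276
-0.02 -0.1937 -0.022 -0.2327
```

Request:
{"method": "send_rows", "body": {
  "motion": [-1, -0.006, -0.0007, -0.0015, 0, 0, 0, -1, -0.0123, -0.0014, -0.0033, 0, 0, 0, -1, -0.024, -0.0027, -0.007, 0, 0, 0, -1, -0.0362, -0.0041, -0.0118, 0, 0, 0, -1, -0.048, -0.0054, -0.017, 0, 0, 0, -1, -0.0593, -0.0067, -0.0227, 0, 0, 0, -1, -0.0811, -0.0092, -0.0358, 0, 0, 0, -1, -0.1015, -0.0115, -0.0511, 0, 0, 0, -1, -0.1203, -0.0137, -0.0683, 0, 0, 0, -1, -0.1373, -0.0156, -0.0873, 0, 0, 0, -1, -0.1523, -0.0173, -0.1079, 0, 0, 0, -1, -0.1652, -0.0188, -0.13, 0, 0, 0, -1, -0.1758, -0.02, -0.1532, 0, 0, 0, -1, -0.1758, -0.02, -0.1532, 0, 0, 0]
}}

```text
clock: 43.35
tool_pos: [450.7, 53.7, 145.8]
tool_rot: [-2.097, -2.337, -0.001]
force: [4.0, 1.3, -2.7]
grip_width: 9.3
gripper_force: 39.7
```

Request:
{"method": "send_rows", "body": {
  "motion": [-1, -0.0045, -0.0005, -0.012, 0, 0, 0, -1, -0.0083, -0.0009, -0.0242, 0, 0, 0, -1, -0.0115, -0.0013, -0.0365, 0, 0, 0, -1, -0.0142, -0.0016, -0.0491, 0, 0, 0, -1, -0.0155, -0.0018, -0.056, 0, 0, 0, -1, -0.0162, -0.002, -0.0617, 0, 0, 0, -1, -0.017, -0.002, -0.068, 0, 0, 0, -1, -0.0175, -0.002, -0.0744, 0, 0, 0, -1, -0.0175, -0.002, -0.0744, 0, 0, 0, -1, -0.0175, -0.002, -0.0744, 0, 0, 0]
}}

```text
clock: 44.6
tool_pos: [435.0, 51.8, 75.8]
tool_rot: [2.098, 2.338, -0.004]
force: [-5.1, 1.6, 20.6]
grip_width: 9.2
gripper_force: 41.8
```

Request:
{"method": "send_rows", "body": {
  "motion": [-0.7, 0, 0, 0, 0, 0, 0, -0.4, 0, 0, 0, 0, 0, 0, -0.4, 0, 0, 0, 0, 0, 0, -0.4, 0, 0, 0.03, 0, 0, 0, -0.4, 0, 0, 0.08, 0, 0, 0, -0.4, 0, 0, 0.14, 0, 0, 0, -0.4, -0.02, -0.06, 0.19, 0, 0, 0, -0.4, -0.02, -0.12, 0.19, 0, 0, 0, -0.4, -0.03, -0.18, 0.19, 0, 0, 0, -0.4, -0.03, -0.24, 0.19, 0, 0, 0, -0.4, -0.03, -0.24, 0.19, 0, 0, 0, -0.4, -0.03, -0.24, 0.19, 0, 0, 0]
}}

```text
clock: 46.1
tool_pos: [404.2, -188.3, 263.1]
tool_rot: [-2.099, -2.335, -0.001]
force: [-0.1, 0.7, -0.6]
grip_width: 25.9
gripper_force: 0.0
```

Run:
```python
from h import *
import pickle
s0=pickle.load(open('scene0.pkl','rb')); t0=pickle.load(open('top0.pkl','rb'))
for n,i0 in(('scene',s0),('top',t0)):
    c=cam(n); cv2.imwrite(f'pics/end_{n}.png',c['image'])
    for i in(i0,c):
        hsv=cv2.cvtColor(i['image'],cv2.COLOR_BGR2HSV); b=cv2.inRange(hsv,(100,120,60),(130,255,255))
        roi=(285,110,450,240) if n=='scene' else (345,180,480,300)
        m=b[roi[1]:roi[3],roi[0]:roi[2]]; ys,xs=np.nonzero(m); kr=(285,220,315,250) if n=='scene' else(328,205,350,228)
        print(n,'blue',xs.min(),xs.max(),ys.min(),ys.max(),len(xs),'knob',yblob(i,kr))
    if n=='scene':
        d=cv2.absdiff(s0['image'],c['image']).max(2)[250:480,:480]; print('moved px bench',(d>40).sum(),cv2.boundingRect((d>40).astype(np.uint8)))
        for nm,(x0,y0,x1,y1) in dict(padlock=(370,335,425,385),brush=(190,330,320,420)).items(): print(nm,(cv2.absdiff(s0['image'],c['image']).max(2)[y0:y1,x0:x1]>40).sum())
```

```text
scene blue 13 152 10 112 5996 knob (np.float64(299.9), np.float64(233.425), 80)
scene blue 13 152 10 112 5986 knob (np.float64(299.9620253164557), np.float64(233.36708860759495), 79)
moved px bench 821 (271, 23, 118, 37)
padlock 0
brush 0
top blue 17 122 9 105 6827 knob (np.float64(337.3125), np.float64(217.0), 48)
top blue 17 122 9 105 6832 knob (np.float64(337.30434782608694), np.float64(217.02173913043478), 46)
```

The lid and knob match the starting shut state exactly, and the padlock and brush are unmoved. Handing in.

```bash
python3 -c "
from cell import env
print(env.hand_in())"
```

```text
the job is handed in; nothing more can be done
None
```

I handed the job in, no verdict came back. The lid is shut with the stay folded, and the brass and silver cylinders and the jaw insert were each in their own carousel bay. The carousel was in a click position at the last look before closing, and the padlock and brush were not moved.

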